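# Gauge the cable entry of a switch housing with a go / no-go plug gauge

## Task

Check the steel cable-entry bore of the switch housing in the tilted test stand with the larger of the two double-ended plug gauges: push its long go end fully home, until its collar sits on the rim of the bore, and draw it out again; then turn the gauge round and gently press its short no-go end squarely on the same bore to confirm that it will not enter. Afterwards lay the gauge back in the saddles of its own wooden rest (either way round) and let go, leaving the smaller gauge and everything else on the bench undisturbed.

Things in the scene. Friction and masses are not known exactly. Their poses are not given: they have to be found in the camera images.
- gauge_mid (a point): Larger plug gauge, loose, about 0.42 kg, 175 mm long straight turned bar: middle of its dark handle, on the axis; +x to the go end. Handle 24 mm diameter, x from -50 to +50 mm; beyond each end a collar 38 mm diameter, 6 mm thick, then a plug. Centre of mass about 10 mm off to +x. It starts level in its rest, axis 50 mm above the bench. Grip the handle across, between the saddles.
- gauge_go_tip (a point): Centre of the end face of the larger gauge's go plug, 101 mm from the handle's middle along +x. The plug is 28 mm in diameter and 45 mm long beyond the collar; its last 4 mm taper to 22 mm. Same axes as the gauge.
- gauge_nogo_tip (a point): Centre of the end face of the larger gauge's no-go plug, 74 mm from the handle's middle along -x. The plug is 35 mm in diameter, 18 mm long beyond the collar, flat-ended. Same axes as the gauge.
- entry: Cable entry of the white switch housing, fixed. Origin: centre of the bore's mouth, on the steel bushing's rim, 130 mm above the bench. z points out along the bore, rising 30 degrees and away from the robot (turned by the stand's yaw); x points steeply down and away from the robot; y level. Bore 30 mm diameter, 54 mm deep: 2 mm of play for the go plug, 5 mm too narrow for the no-go.
- stand: Fixed grey test stand that holds the housing; origin on the bench, 130 mm straight below the bore's mouth; x level, away from the robot along the bore's heading. Base plate 160 x 120 x 12 mm, x -115 to +45 mm. In the entry's axes the housing spans x and y -40 to +40 mm (rotary switch handle to x +63 mm) and z -74 to -4 mm; the bushing's rim, 44 mm outer diameter, stands 4 mm proud of it.
- rest_seat (a point): Seat of the larger gauge's fixed wooden rest: where the handle's middle lies, 50 mm above the bench; x runs level along the seated gauge. Base 130 x 60 x 12 mm; two V-saddles, 10 mm thick, 39 mm either side of here along x, hold the handle between its collars (6 mm end play either way), open upward, reach 6 mm above the gauge's axis and 26 mm sideways.
- small_mid (a point): The smaller plug gauge, which must stay where it is: middle of its 20 mm diameter handle, in a rest like the other's, axis 50 mm above the bench. Its collars are 30 mm in diameter, its plugs 18 and 23 mm; 161 mm long; its x axis runs along it, go plug at +x (91 mm from here), no-go at -x (70 mm).
- bottle: Upright yellow bottle, 54 mm diameter, 140 mm tall, standing on the bench: origin at the centre of its underside, z up. To be left alone.
- switchbox: Loose finished white switch, 85 x 75 x 75 mm, with a red rotary handle out to 62 mm on its +x side: origin at the centre of its underside, z up. To be left alone.
- tin: Steel tin, 60 mm diameter, 60 mm tall: origin at the centre of its underside, z up. To be left alone.
- tape: Black roll of tape lying flat, 84 mm outer diameter, 20 mm tall: origin at the centre of its underside, z up. To be left alone.
- meter: Black hand meter lying flat, 130 x 70 x 34 mm, long along its x: origin at the centre of its underside, z up. To be left alone.
- mouse: Black computer mouse, 100 x 60 x 32 mm: origin at the centre of its underside, z up. To be left alone.
- driver: Screwdriver with a black handle lying on the bench beyond the left-hand rest, 180 mm long along its x, under 30 mm high. To be left alone.
There are look-alikes about, which are no part of the job. Leave any orange or yellow look-alike of the stand alone.

How it is judged:
By the outcome, as a careful person would: the job done as asked, in the order asked, and still so for the second after the job is handed in, with the robot touching nothing.
It also fails if it takes over 72 s, if anything falls off the work surface, if the arm or the gripper's body presses on something with over 40 N, if the wrist force passes 120 N, or if a joint passes its speed limit or range.

## Robot

A 6-joint arm with a two-finger parallel gripper is mounted at the origin on the work surface. World frame = base frame: x ahead of the robot, y to its left, z up, the work surface at z = 0. Lengths are in mm, angles in rad, forces in N, time in s.
With the tool pointing down it reaches from about 375 to 975 mm from the base axis. Payload 3.8 kg.
Tool frame: the origin (TCP) lies midway between the tips of the shut fingers; the grasp point (between the pads) lies 19 mm behind it; z points along the fingers, y is the line along which they close (so a half turn about z gives the same grasp; the last joint's range is limited). The gripper opens to 88 mm and grips with 3 to 60 N. Pads are 18 mm wide; open, the fingers measure 123 mm over their backs; the gripper's body (75 mm by 187 mm) begins 45 mm behind the grasp point.
Start: joints at [-1.351, 0.264, 1.604, -0, 1.274, -0.037], TCP at [171.436, -652.861, 238.706] pointing down, gripper open.
Joint ranges: [-2.63, 2.63], [-0.94, 2.18], [0.31, 2.57], [-1.31, 4.45], [0, 2.66], [-2.55, 2.55]. Speed limits (rad/s): [2.57, 2.57, 3.14, 3.14, 3.14, 3.14].

## Interface

Orientations are given as a rotation vector (axis times angle).
In Python, from workcell import monitor, cams, ctrl gives the robot as it stands.
- The arm moves only by the tool send_rows, never from a script. Its argument "deltas" is a list of rows, each a list of 2 entries, a list of its own where there are three numbers: the shift along the tool's x, y, z in mm, then the turn about the tool's z in rad. A call has 1 to 10 rows; each row shifts and turns the commanded pose from where the row before left it, along the tool's axes as they then stand; what a row does not reach is not made up. A row lasts 1/10 s, in which the tool goes at most 50 mm and 8.59 degrees, less where a joint would pass 70% of its speed; a pose out of reach is approached as far as the arm can. A call is refused whole if a number of a shift passes 50 or a number of a turn 0.15, either way. A call with a gripper value outside its range is refused whole. "claw" is the opening in per cent of the stroke, from 0 (shut) to 100 (fully open), set as the call begins (left out, the last holds). The fingers move at their own pace and stop on an object; the grip force is fixed at half the most. Time passes only in rows, so rows that do not move let the fingers close. It gives the time, the measured TCP pose, the force, the opening and the grip force at its end, in the units of the state.
- monitor.get_obs(): the state, without advancing time (a new reading comes with each control period).
- cams.get_image(name): name is "scene" or "top" or "wrist"; returns the picture (400x640x3 uint8, red, green, blue); there is no depth.
- cams.camera_params(name): a dict with "camera_matrix" (3x3 intrinsics, pixels), "camera_from_world" (4x4, takes a point from world to camera coordinates); the wrist camera has in their place "hand_eye" (4x4, takes a point from camera to tool coordinates, whose origin is the TCP and whose axes are the flange's). Camera axes: x right, y down, z forward; pixel columns grow to the right and rows downward; lengths in mm; the calibration is good to about 2 mm. A picture is of the moment at which its call begins: read the wrist's pose just before it. camera_params takes no time and is no camera call.
- ctrl.job_done(): hands the job in; it is judged then, once.
The state is a dict: "t": time; "qpos": joint angles; "dq": joint speeds; "joint_efforts": joint torques, N m; "position": TCP position; "eef_rot": TCP orientation; "force": force on the tool from outside, world axes, zero at the start; "ft_torque": the same for the moment, N m; "finger_gap": finger opening in mm; "finger_force": force on a finger pad.
Only numpy, scipy, OpenCV 4.12 (cv2) and the standard library are available. Lean on these libraries where they do the work, as an engineer would, in place of code of your own. Each camera call takes 0.05 s, during which the arm holds its last target. There are 200 camera calls.

## Working session

There is one attempt and no reset: what is moved stays moved. The work goes in short steps, Python scripts to look and compute and a tool call to move; the robot and the scene stay as the last step left them, time stands still between calls to the robot, and variables do not carry over. Pictures are saved under pics/ and viewed, at most 10 in all, crops included, and the job is handed in when it is done.

Besides the shell and the picture viewer there is one more tool, called after "Call:" as name([rows], argument=value, ...), one row to a line, values as JSON. send_rows: Moves the arm, as the interface text tells. Its arguments: {"type":"object","properties":{"deltas":{"type":"array","items":{"type":"array"}},"claw":{"type":"number"}},"required":["deltas"]}

```bash
mkdir -p pics; ls
python3 - <<'E'
from workcell import monitor,cams,ctrl
import cv2,numpy as np
np.set_printoptions(suppress=True,precision=3)
print(monitor.get_obs())
for n in ("scene","top"):
    im=cams.get_image(n); cv2.imwrite(f"pics/{n}0.png",im[:,:,::-1])
for n in ("scene","top","wrist"): print(n,cams.camera_params(n))
E
```

```text
pics
{'t': 0.0, 'qpos': array([-1.351,  0.265,  1.605, -0.   ,  1.274, -0.037]), 'dq': array([ 0.   ,  0.001,  0.   ,  0.   , -0.   , -0.   ]), 'joint_efforts': array([ -0.003, -50.211, -35.688,   0.072,   0.029,  -0.   ]), 'position': array([ 171.265, -652.172,  237.368]), 'eef_rot': array([-3.113, -0.402,  0.   ]), 'force': array([ 0.777, -0.342,  0.452]), 'ft_torque': array([ 0.001, -0.043, -0.022]), 'finger_force': 0.0, 'finger_gap': 87.96138912497263}
scene {'camera_matrix': array([[364.373,   0.   , 312.51 ],
       [  0.   , 364.373, 202.64 ],
       [  0.   ,   0.   ,   1.   ]]), 'camera_from_world': array([[  -0.392,    0.92 ,    0.003,  171.826],
       [   0.79 ,    0.338,   -0.513, -374.693],
       [  -0.472,   -0.199,   -0.859, 1317.842],
       [   0.   ,    0.   ,    0.   ,    1.   ]])}
top {'camera_matrix': array([[485.452,   0.   , 318.423],
       [  0.   , 485.452, 200.329],
       [  0.   ,   0.   ,   1.   ]]), 'camera_from_world': array([[   0.028,   -1.   ,    0.004,   25.255],
       [  -0.992,   -0.029,   -0.127,  504.069],
       [   0.127,   -0.   ,   -0.992, 1671.032],
       [   0.   ,    0.   ,    0.   ,    1.   ]])}
wrist {'camera_matrix': array([[356.71 ,   0.   , 321.1  ],
       [  0.   , 356.71 , 197.488],
       [  0.   ,   0.   ,   1.   ]]), 'hand_eye': array([[  -0.   ,   -0.962,   -0.275,   70.653],
       [   1.   ,   -0.001,    0.001,   -0.552],
       [  -0.001,   -0.275,    0.962, -145.592],
       [   0.   ,    0.   ,    0.   ,    1.   ]])}
```

View pics/scene0.png

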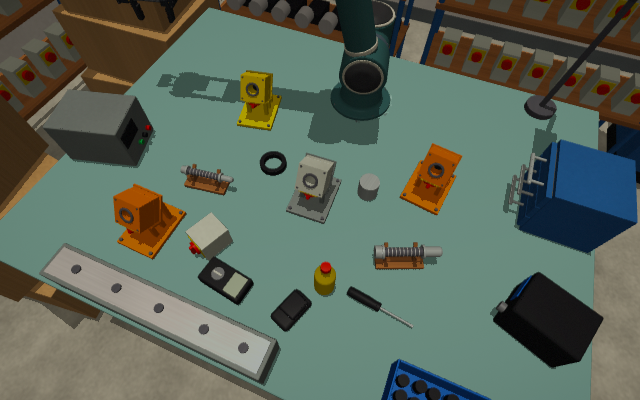

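View pics/top0.png

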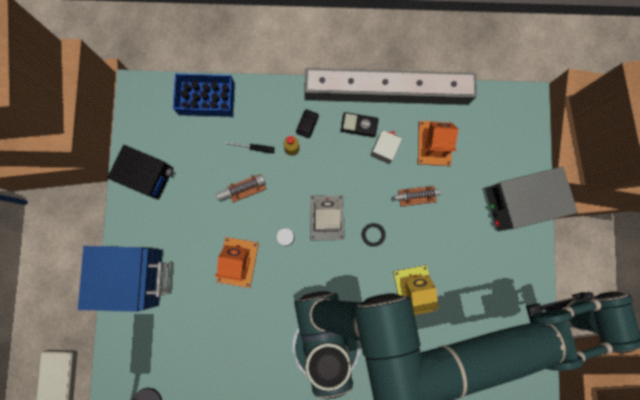

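```bash
cat > h.py <<'E'
from workcell import monitor,cams,ctrl
import cv2,numpy as np
from scipy.spatial.transform import Rotation as R
np.set_printoptions(suppress=True,precision=2)
def tool():
    o=monitor.get_obs(); T=np.eye(4); T[:3,:3]=R.from_rotvec(o["eef_rot"]).as_matrix(); T[:3,3]=o["position"]; return T,o
def cam(n,T=None):
    p=cams.camera_params(n); K=p["camera_matrix"]
    W=(T if T is not None else tool()[0])@p["hand_eye"] if n=="wrist" else np.linalg.inv(p["camera_from_world"])
    return K,W          # W: world from camera
def ray(c,uv):
    K,W=c; d=W[:3,:3]@np.linalg.inv(K)@np.r_[uv,1.]; return W[:3,3],d/np.linalg.norm(d)
def onz(c,uv,z):
    o,d=ray(c,uv); return o+d*(z-o[2])/d[2]
def tri(*cu):
    A=0;b=0;rs=[ray(*x) for x in cu]
    for o,d in rs: P=np.eye(3)-np.outer(d,d); A=A+P; b=b+P@o
    X=np.linalg.solve(A,b); return X,[np.linalg.norm(np.cross(X-o,d)) for o,d in rs]
def proj(c,X):
    K,W=c; p=np.linalg.inv(W)@np.c_[np.atleast_2d(X),np.ones(len(np.atleast_2d(X)))].T; q=K@p[:3]; return (q[:2]/q[2]).T
E
python3 - <<'E'
from h import *
s,t=cam("scene"),cam("top")
for n,us,ut,z in (("go",(440,252),(219,195),50),("nogo",(375,255),(266,181),50),("mouth",(314,181),(327,203),130),("sgo",(182,175),None,50),("snogo",(231,186),None,50),("tin",(369,181),(285,237),60),("bottle",(325,268),(291,140),140),("tape",(273,162),(373,234),20)):
    print(n,onz(s,us,z),onz(t,ut,z) if ut else "",tri((s,us),(t,ut)) if ut else "")
E
```

```text
go [503.84 392.29  50.  ] [509.48 385.38  50.  ] (array([508.44, 387.37,  57.58]), [np.float64(3.4806473170577794), np.float64(3.480647317057589)])
nogo [579.13 237.53  50.  ] [563.45 224.38  50.  ] (array([567.32, 232.64,  21.91]), [np.float64(5.201676858588137), np.float64(5.201676858588125)])
mouth [476.84  20.25 130.  ] [482.56  11.18 130.  ] (array([480.5 ,  16.18, 133.58]), [np.float64(5.185561439218114), np.float64(5.18556143921812)])
sgo [ 561.06 -369.73   50.  ]  
snogo [ 538.06 -216.42   50.  ]  
tin [369.75 149.45  60.  ] [370.02 150.26  60.  ] (array([370.06, 149.86,  60.57]), [np.float64(0.36930352223477175), np.float64(0.369303522234788)])
bottle [696.34 140.66 140.  ] [689.5  136.97 140.  ] (array([692.27, 138.51, 128.16]), [np.float64(0.8507711207587125), np.float64(0.8507711207586631)])
tape [ 391.93 -155.03   20.  ] [ 391.33 -154.8    20.  ] (array([ 391.46, -155.08,   19.38]), [np.float64(0.22516720646302174), np.float64(0.22516720646301816)])
```

Call:
send_rows([
  [[33,-33,-5],0],
  [[33,-33,-5],0],
  [[33,-33,-5],0],
  [[33,-33,-5],0],
  [[33,-33,-5],0],
  [[33,-33,-5],0],
  [[33,-33,-5],0],
  [[33,-33,-5],0],
  [[33,-33,-5],0],
  [[33,-33,-5],0],
], claw=100)

```text
t: 1.1
position: [407.1, -248.0, 288.6]
eef_rot: [-3.116, -0.402, 0.0]
force: [1.3, -0.8, 0.1]
finger_gap: 88.1
finger_force: 0.0
```

Call:
send_rows([
  [[32,-33,0],0],
  [[32,-33,0],0],
  [[32,-33,0],0],
  [[32,-33,0],0],
  [[20,-20,0],0],
  [[0,0,0],0],
  [[0,0,0],0],
])

```text
t: 1.8
position: [511.0, -64.9, 288.1]
eef_rot: [3.115, 0.405, -0.002]
force: [-0.1, 0.4, 0.1]
finger_gap: 88.0
finger_force: 0.0
```

Run:
```python
from h import *
T,o=tool(); im=cams.get_image("wrist"); cv2.imwrite("pics/w1.png",im[:,:,::-1]); np.save("w1T.npy",T)
print(o["t"],T, o["qpos"],o["dq"])
```

```text
1.8 [[  0.97   0.26  -0.   511.03]
 [  0.26  -0.97  -0.   -64.89]
 [ -0.    -0.    -1.   288.11]
 [  0.     0.     0.     1.  ]] [-0.17 -0.07  1.88 -0.    1.34  1.14] [-0.03 -0.01  0.01 -0.    0.    0.  ]
```

View pics/w1.png

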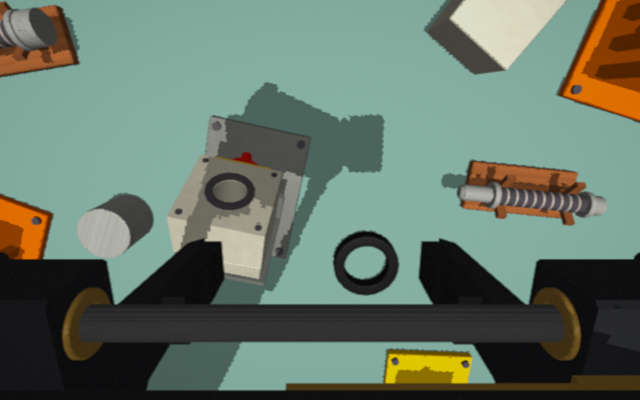

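Call:
send_rows([
  [[20,-31,0],0],
  [[20,-31,0],0],
  [[20,-31,0],0],
  [[0,0,0],0],
  [[0,0,0],0],
])

```text
t: 2.35
position: [545.4, 38.9, 288.5]
eef_rot: [3.115, 0.402, -0.001]
force: [-0.2, 0.2, 1.2]
finger_gap: 88.5
finger_force: 0.0
```

Run:
```python
from h import *
T,o=tool(); im=cams.get_image("wrist"); cv2.imwrite("pics/w2.png",im[:,:,::-1]); np.save("w2T.npy",T)
print(o["t"],T[:3,3],o["dq"])
```

```text
2.35 [545.35  38.9  288.47] [-0.02 -0.01  0.01 -0.    0.    0.  ]
```

View pics/w2.png

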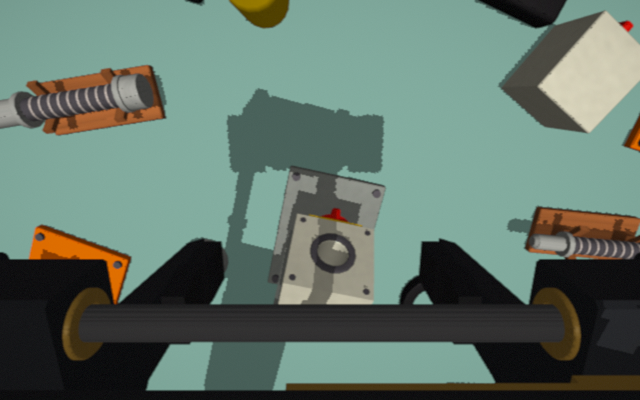

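Run:
```python
from h import *
C={};cen={}
for n,g in (("w1",(230,190)),("w2",(332,253))):
    im=cv2.imread(f"pics/{n}.png"); C[n]=cam("wrist",np.load(n+"T.npy"))
    gray=im.max(2); m=((gray<75)*255).astype(np.uint8)
    x0,y0=g[0]-38,g[1]-34; sub=m[y0:y0+68,x0:x0+76]
    cs,h=cv2.findContours(sub,cv2.RETR_CCOMP,cv2.CHAIN_APPROX_NONE)
    for c in cs:
        if len(c)>50:
            e=cv2.fitEllipse(c); print(n,np.add(e[0],(x0,y0)),e[1],e[2],cv2.contourArea(c))
    # base plate far corners: by gray low-sat region in hsv
s=cam("scene");t=cam("top")
for n,pts in (("w1",((211,117),(310,137))),("w2",((291,168),(385,186)))):
    a,b=[onz(C[n],p,12) for p in pts]; d=a-b; print(n,a,b,np.linalg.norm(d),np.degrees(np.arctan2(-d[0],d[1])))
print(tri((C["w1"],(230,190)),(C["w2"],(332,253))))
```

```text
w1 [229.21 190.94] (36.40077209472656, 49.49590301513672) 90.30065155029297 1413.0
w1 [229.89 190.35] (23.8576602935791, 34.23545837402344) 91.40802001953125 639.5
w2 [332.24 252.66] (37.62995529174805, 44.10456085205078) 112.72000885009766 1301.0
w2 [332.79 252.18] (26.766273498535156, 32.00674819946289) 106.4461669921875 670.0
w1 [523.47  70.03  12.  ] [530.44 -46.14  12.  ] 116.37601481937735 3.432965383252941
w2 [523.31  70.48  12.  ] [530.62 -45.58  12.  ] 116.29612365689427 3.6021098077552396
(array([480.05,  11.08, 128.09]), [np.float64(0.6713916250993633), np.float64(0.6713916250994647)])
```

Call:
send_rows([
  [[11,-42,0],0],
  [[11,-42,0],0],
  [[11,-42,0],0],
  [[11,-42,0],0],
  [[11,-42,0],0],
  [[10,-38,0],0],
  [[0,0,0],-0.14],
  [[0,0,0],-0.14],
  [[0,0,0],-0.14],
  [[0,0,0],-0.14],
])

```text
t: 3.4
position: [546.1, 294.2, 288.7]
eef_rot: [2.88, 1.253, -0.001]
force: [0.3, 0.4, -0.5]
finger_gap: 88.5
finger_force: 0.0
```

Call:
send_rows([
  [[0,0,0],-0.14],
  [[0,0,0],-0.14],
  [[0,0,0],-0.14],
  [[0,0,0],-0.14],
  [[0,0,0],-0.14],
  [[0,0,0],-0.14],
  [[0,0,0],-0.14],
  [[0,0,0],-0.14],
  [[0,0,0],0],
  [[0,0,0],0],
])

```text
t: 4.4
position: [546.1, 294.7, 288.8]
eef_rot: [1.787, 2.584, -0.0]
force: [1.0, 0.3, 0.7]
finger_gap: 87.7
finger_force: 0.0
```

Run:
```python
from h import *
T,o=tool(); im=cams.get_image("wrist"); cv2.imwrite("pics/w3.png",im[:,:,::-1]); np.save("w3T.npy",T)
print(o["t"],T,o["qpos"],o["force"])
```

```text
4.4 [[ -0.35   0.94   0.   546.05]
 [  0.94   0.35  -0.   294.71]
 [ -0.    -0.    -1.   288.76]
 [  0.     0.     0.     1.  ]] [ 0.45  0.14  1.66 -0.    1.34  0.09] [1.01 0.28 0.74]
```

View pics/w3.png

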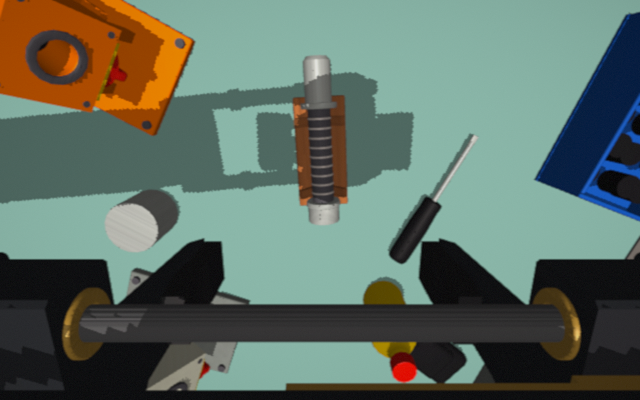

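```bash
cat > g.py <<'E'
from h import *
import sys
def axis(n,rows,z=50,sat=60):
    im=cv2.imread(f"pics/{n}.png"); c=cam("wrist",np.load(n+"T.npy"))
    hsv=cv2.cvtColor(im,cv2.COLOR_BGR2HSV); m=hsv[...,1]<sat
    P=[]
    for r in rows:
        k=np.flatnonzero(m[r,280:370])+280
        P.append((k.min()+k.max())/2); print(r,k.min(),k.max(),end=' | ')
    print(); return c,P
E
python3 - <<'E'
from g import *
rows=[62,70,80,90,95,100,104,108,212,216,220,222]
c,P=axis("w3",rows)
W=np.array([onz(c,(p,r),50) for p,r in zip(P,rows)]); print(W)
for r in (56,57,101,103,106,110,202,206,210,222,224): print(r,onz(c,(320,r),50)[:2])
l=np.polyfit(W[:,1],W[:,0],1); print(l,np.degrees(np.arctan2(1,l[0])))
im=cv2.imread("pics/w3.png"); print(im[50:235:3,318].tolist())
E
```

```text
62 302 330 | 70 302 330 | 80 303 347 | 90 291 365 | 95 304 345 | 100 291 363 | 104 292 348 | 108 292 361 | 212 308 339 | 216 308 339 | 220 308 339 | 222 309 338 | 
[[504.92 389.54  50.  ]
 [507.58 382.39  50.  ]
 [519.57 376.58  50.  ]
 [525.95 368.51  50.  ]
 [524.33 362.6   50.  ]
 [528.54 358.85  50.  ]
 [523.14 352.51  50.  ]
 [530.93 351.12  50.  ]
 [568.55 242.92  50.  ]
 [570.25 238.44  50.  ]
 [571.96 233.92  50.  ]
 [572.82 231.66  50.  ]]
56 [506.71 396.27]
57 [507.04 395.38]
101 [522.08 355.34]
103 [522.79 353.46]
106 [523.85 350.62]
110 [525.28 346.82]
202 [560.67 252.62]
206 [562.33 248.2 ]
210 [564.   243.76]
222 [569.07 230.25]
224 [569.93 227.97]
[ -0.39 663.85] 111.31707955587339
[[166, 179, 136], [167, 181, 135], [148, 154, 154], [178, 185, 185], [194, 202, 201], [198, 206, 205], [200, 209, 207], [204, 212, 211], [200, 208, 206], [105, 109, 108], [107, 111, 110], [110, 112, 112], [110, 113, 111], [109, 113, 113], [109, 113, 113], [110, 114, 113], [110, 114, 113], [107, 111, 109], [103, 107, 107], [104, 108, 107], [53, 49, 51], [53, 49, 52], [53, 49, 51], [112, 116, 125], [52, 48, 51], [51, 47, 50], [110, 114, 123], [51, 47, 50], [51, 47, 50], [76, 77, 82], [64, 63, 67], [50, 47, 48], [58, 56, 60], [74, 75, 80], [49, 47, 48], [48, 47, 49], [92, 96, 102], [48, 45, 48], [48, 46, 48], [101, 104, 112], [49, 48, 49], [49, 46, 49], [96, 100, 106], [49, 47, 49], [48, 45, 47], [95, 100, 107], [47, 44, 46], [48, 46, 48], [94, 98, 106], [50, 48, 49], [84, 80, 84], [66, 67, 67], [156, 163, 163], [174, 180, 180], [170, 177, 178], [162, 170, 170], [163, 170, 170], [171, 179, 179], [172, 181, 173], [170, 183, 138], [170, 184, 140], [170, 183, 139]]
```

Call:
send_rows([
  [[10,-1,46],-0.05],
  [[0,0,46],0],
  [[0,0,46],0],
  [[0,0,0],0],
  [[0,0,0],0],
])

```text
t: 4.95
position: [540.7, 304.8, 150.4]
eef_rot: [-1.716, -2.63, 0.003]
force: [0.3, -0.1, 0.9]
finger_gap: 87.8
finger_force: 0.0
```

Run:
```python
from g import *
T,o=tool(); im=cams.get_image("wrist"); cv2.imwrite("pics/w4.png",im[:,:,::-1]); np.save("w4T.npy",T)
print(o["t"],T)
```

```text
4.95 [[ -0.4    0.92  -0.   540.73]
 [  0.92   0.4   -0.   304.77]
 [ -0.    -0.    -1.   150.39]
 [  0.     0.     0.     1.  ]]
```

View pics/w4.png

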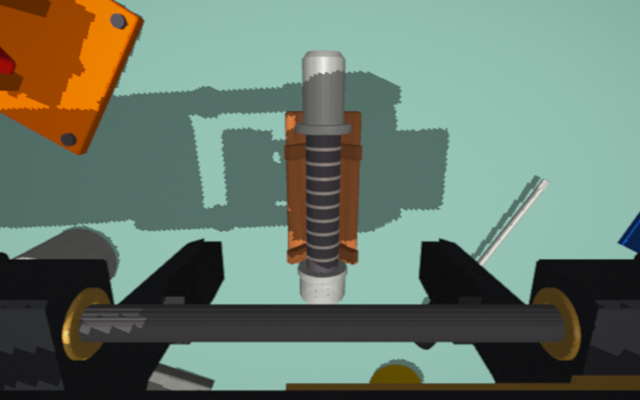

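Run:
```python
from g import *
a,b=cam("wrist",np.load("w3T.npy")),cam("wrist",np.load("w4T.npy"))
T=np.linalg.inv(np.load("w4T.npy"))
for n,u,v in (("gotip",(316,56),(323.5,51)),("gocollar",(318.5,108),(323.5,134)),("nogocollar",(322,204),(323,266))):
    X,e=tri((a,u),(b,v)); print(n,X,e,T@np.r_[X,1])
for r in (51,134,266): print(r,T@np.r_[onz(b,(323.5,r),62 if r>60 else 61),1])
```

```text
gotip [503.43 393.4   68.38] [np.float64(0.39646753511463473), np.float64(0.3964675351147883)] [96.16  1.75 82.    1.  ]
gocollar [522.97 348.67  65.27] [np.float64(0.055253172635237886), np.float64(0.055253172635276536)] [47.35  1.62 85.12  1.  ]
nogocollar [567.09 245.31  27.59] [np.float64(1.1175526857474067), np.float64(1.1175526857471365)] [-65.02   0.46 122.81   1.  ]
51 [97.26  1.52 89.38  1.  ]
134 [47.    1.58 88.38  1.  ]
266 [-47.42   1.72  88.4    1.  ]
```

Call:
send_rows([
  [[0,1.5,40],0],
  [[0,0,40],0],
  [[0,0,25],0],
  [[0,0,14],0],
  [[0,0,0],0],
])

```text
t: 5.5
position: [543.1, 306.1, 32.3]
eef_rot: [1.715, 2.632, 0.001]
force: [-0.7, 0.5, -0.1]
finger_gap: 88.8
finger_force: 0.0
```

Call:
send_rows([
  [[0,0,0],0],
  [[0,0,0],0],
  [[0,0,0],0],
  [[0,0,0],0],
  [[0,0,0],0],
  [[0,0,0],0],
  [[0,0,0],0],
], claw=15)

```text
t: 6.2
position: [542.4, 305.9, 31.7]
eef_rot: [-1.715, -2.632, 0.0]
force: [-1.1, -0.0, -0.0]
finger_gap: 34.5
finger_force: 0.0
```

Call:
send_rows([
  [[0,0,0],0],
  [[0,0,0],0],
  [[0,0,0],0],
], claw=0)

```text
t: 6.5
position: [541.3, 305.4, 31.4]
eef_rot: [-1.714, -2.631, 0.004]
force: [-4.5, -2.7, 2.6]
finger_gap: 22.5
finger_force: 29.5
```

Call:
send_rows([
  [[0,0,-5],0],
  [[0,0,-25],0],
  [[0,0,-45],0],
  [[0,0,-45],0],
  [[0,0,-45],0],
  [[0,0,0],0],
  [[0,0,0],0],
])

```text
t: 7.2
position: [543.5, 306.3, 198.0]
eef_rot: [1.714, 2.631, 0.005]
force: [-0.1, -0.2, -3.3]
finger_gap: 22.5
finger_force: 30.0
```

Run:
```python
from g import *
T,o=tool(); np.save("w5T.npy",T); im=cams.get_image("wrist"); cv2.imwrite("pics/w5.png",im[:,:,::-1]);
print(o["t"],T,o["qpos"],o["force"],o["ft_torque"])
a=im[20:330,200:440]; cv2.imwrite("pics/w5c.png",a[:,:,::-1])
```

```text
7.2 [[ -0.4    0.91   0.   543.52]
 [  0.91   0.4    0.   306.3 ]
 [  0.     0.    -1.   197.96]
 [  0.     0.     0.     1.  ]] [ 0.47  0.19  1.77 -0.    1.18  0.06] [-0.12 -0.18 -3.31] [-0.08 -0.08 -0.01]
```

View pics/w5c.png

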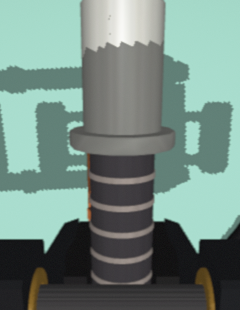

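Call:
send_rows([
  [[-43,-23,0],0],
  [[-43,-23,0],0],
  [[-43,-23,0],0],
  [[-43,-23,0],0],
  [[-43,-23,0],0],
  [[-43,-23,0],0],
  [[0,0,0],0.14],
  [[0,0,0],0.14],
  [[0,0,0],0.14],
  [[0,0,0],0.14],
])

```text
t: 8.25
position: [518.3, 13.7, 192.9]
eef_rot: [-2.379, -2.045, 0.007]
force: [0.7, -0.4, -3.2]
finger_gap: 22.2
finger_force: 29.9
```

Call:
send_rows([
  [[0,0,0],0.14],
  [[0,0,0],0.14],
  [[0,0,0],0.14],
  [[0,0,0],0.14],
  [[0,0,0],0.14],
  [[0,0,0],0.14],
  [[0,0,0],0.14],
  [[0,0,0],0.14],
  [[0,0,0],0.14],
  [[0,0,0],0.1],
])

```text
t: 9.25
position: [518.2, 14.1, 192.9]
eef_rot: [-3.14, -0.097, 0.01]
force: [0.3, 0.4, -3.5]
finger_gap: 22.5
finger_force: 30.0
```

```bash
cat >> h.py <<'E'
def st():
    T,o=tool(); h=np.degrees(np.arctan2(T[1,0],T[0,0])); print("t",round(o["t"],2),"pos",o["position"],"head",round(h,2),"F",o["force"],"M",o["ft_torque"],"q6",o["qpos"][5]); return T,o
def d2t(T,X):   # world target -> tool shift
    print("shift",T[:3,:3].T@(np.array(X)-T[:3,3]))
E
python3 - <<'E'
from h import *
T,o=st(); d2t(T,(520.4,13.3,160))
# pitch of held gauge in w5: go-collar inner edge top at row 167 vs expected
c=cam("wrist",np.load("w5T.npy")); T5=np.load("w5T.npy")
for a in (-6,-3,0,3,6):
    th=np.radians(a); p=np.array([50*np.cos(th)+19*np.sin(th),0,-19-19*np.cos(th)+50*np.sin(th),1]); print(a,proj(c,(T5@p)[:3]))
E
```

```text
t 9.25 pos [518.25  14.14 192.86] head 3.54 F [ 0.34  0.36 -3.49] M [ 0.01  0.   -0.01] q6 1.4882764389370076
shift [ 2.3   0.99 32.84]
-6 [[322.55 176.42]]
-3 [[322.52 170.67]]
0 [[322.48 165.54]]
3 [[322.44 161.03]]
6 [[322.41 157.1 ]]
```

Call:
send_rows([
  [[2,1,15],0],
  [[0,0,10],0],
  [[0,0,5],0],
  [[0,0,5],0],
  [[0,0,5],0],
  [[0,0,5],0],
  [[0,0,0],0],
])

```text
t: 9.95
position: [522.6, 13.3, 151.4]
eef_rot: [3.14, 0.105, -0.0]
force: [-0.6, 0.2, -1.6]
finger_gap: 22.0
finger_force: 30.0
```

Run:
```python
from h import *
st()
```

```text
t 9.95 pos [522.58  13.27 151.45] head 3.84 F [-0.6   0.16 -1.58] M [0.01 0.21 0.01] q6 1.4815286852171938
```

Call:
send_rows([
  [[0,0,5],0],
  [[0,0,5],0],
  [[0,0,5],0],
  [[0,0,5],0],
  [[0,0,5],0],
  [[0,0,0],0],
  [[0,0,0],0],
])

```text
t: 10.65
position: [522.4, 13.3, 126.4]
eef_rot: [-3.14, -0.105, 0.001]
force: [0.1, -1.2, -2.8]
finger_gap: 21.7
finger_force: 30.0
```

Run:
```python
from h import *
st()
T,o=tool(); np.save("w6T.npy",T); im=cams.get_image("wrist"); cv2.imwrite("pics/w6.png",im[:,:,::-1])
```

```text
t 10.65 pos [522.4   13.3  126.38] head 3.83 F [ 0.14 -1.19 -2.82] M [-0.02  0.1  -0.07] q6 1.4817425649090565
```

View pics/w6.png

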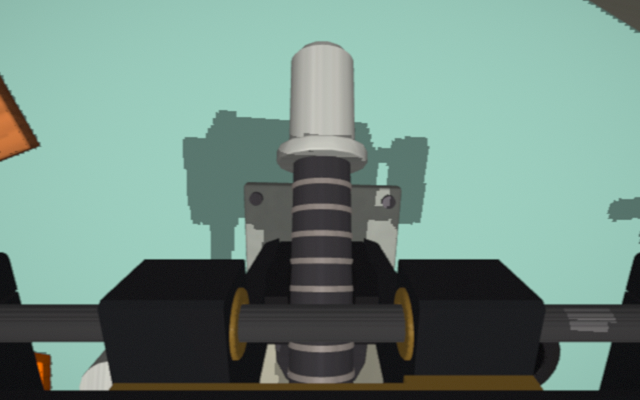

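```bash
cat >> h.py <<'E'
def gp(T,th,s,ax,r,sgn=1):  # point on top of the gauge: th pitch (go down +), s=tool x of mid, ax axial, r radius up
    t=np.radians(th); p=np.array([s+ax*np.cos(t)+r*np.sin(t),0,-19+ax*np.sin(t)-r*np.cos(t),1]); 
    p[0]=(s+ax*np.cos(t)+r*np.sin(t)); return (T@p)[:3]
E
python3 - <<'E'
from h import *
T=np.load("w6T.npy"); c=cam("wrist",T)
for s in (-4,-2,0):
  for th in (24,26,28,30,32): print(s,th,[proj(c,gp(T,th,s,*q))[0,1].round(1) for q in ((101,11),(97,14),(50,12))])
E
```

```text
-4 24 [np.float64(39.1), np.float64(44.0), np.float64(160.5)]
-4 26 [np.float64(43.3), np.float64(47.8), np.float64(160.6)]
-4 28 [np.float64(47.5), np.float64(51.6), np.float64(160.9)]
-4 30 [np.float64(51.9), np.float64(55.6), np.float64(161.3)]
-4 32 [np.float64(56.3), np.float64(59.6), np.float64(161.9)]
-2 24 [np.float64(33.7), np.float64(38.6), np.float64(155.3)]
-2 26 [np.float64(38.1), np.float64(42.5), np.float64(155.5)]
-2 28 [np.float64(42.5), np.float64(46.4), np.float64(155.8)]
-2 30 [np.float64(47.0), np.float64(50.5), np.float64(156.3)]
-2 32 [np.float64(51.5), np.float64(54.7), np.float64(157.0)]
0 24 [np.float64(28.4), np.float64(33.1), np.float64(150.1)]
0 26 [np.float64(32.8), np.float64(37.1), np.float64(150.4)]
0 28 [np.float64(37.4), np.float64(41.2), np.float64(150.8)]
0 30 [np.float64(42.0), np.float64(45.4), np.float64(151.3)]
0 32 [np.float64(46.7), np.float64(49.7), np.float64(152.0)]
```

Run:
```python
import cv2
im=cv2.imread("pics/w6.png")[:,:,1]
print(im[36:56,322].tolist()); print(im[128:172,322].tolist())
for r in (60,100,125,150): print(r,im[r,270:375].tolist()) if r==150 else None
```

```text
[202, 202, 202, 205, 194, 156, 132, 133, 154, 182, 189, 188, 188, 187, 187, 188, 189, 188, 188, 189]
[190, 190, 191, 192, 191, 190, 185, 166, 177, 187, 190, 192, 193, 195, 195, 197, 197, 197, 198, 202, 208, 184, 145, 131, 127, 126, 127, 112, 72, 53, 55, 54, 55, 57, 56, 55, 58, 55, 55, 56, 57, 54, 56, 56]
150 [119, 119, 118, 119, 120, 118, 113, 97, 94, 107, 124, 132, 139, 145, 149, 155, 158, 161, 162, 167, 169, 174, 177, 180, 181, 184, 184, 185, 188, 190, 192, 192, 192, 188, 183, 176, 169, 159, 145, 127, 128, 137, 140, 142, 146, 145, 144, 145, 145, 144, 145, 143, 145, 144, 144, 144, 144, 144, 144, 144, 144, 144, 147, 151, 156, 161, 168, 173, 179, 183, 186, 187, 187, 184, 185, 184, 183, 182, 181, 178, 177, 173, 170, 167, 164, 162, 160, 158, 153, 149, 146, 142, 139, 135, 128, 118, 115, 117, 119, 119, 119, 119, 119, 118, 120]
```

Call:
send_rows([
  [[0,0,2],0],
  [[0,0,0],0],
  [[0,0,-20],0],
  [[0,0,-40],0],
  [[0,0,-20],0],
  [[0,0,0],-0.14],
  [[0,0,0],-0.14],
  [[0,0,0],-0.14],
  [[0,0,0],-0.14],
  [[0,0,0],-0.14],
])

```text
t: 11.7
position: [522.3, 13.2, 204.5]
eef_rot: [-2.91, -1.184, 0.001]
force: [0.0, 1.0, -3.2]
finger_gap: 21.9
finger_force: 30.0
```

Run:
```python
from h import *
T,o=tool(); np.save("w7T.npy",T); im=cams.get_image("wrist"); cv2.imwrite("pics/w7.png",im[:,:,::-1]); c=cam("wrist",T)
st(); g=im[:,:,1]; print(g[36:60,322].tolist(),g[146:162,322].tolist())
```

```text
t 11.75 pos [522.24  13.29 204.49] head 44.56 F [ 0.04  0.   -4.12] M [-0.07 -0.03  0.  ] q6 0.7708008912828136
[137, 141, 150, 178, 195, 197, 196, 196, 197, 197, 196, 196, 197, 198, 197, 197, 197, 197, 198, 196, 197, 198, 197, 198] [126, 125, 126, 123, 111, 92, 85, 84, 84, 81, 63, 57, 58, 58, 60, 57]
```

Call:
send_rows([
  [[0,0,0],-0.145],
  [[0,0,0],-0.145],
  [[0,0,0],-0.145],
  [[0,0,0],-0.145],
  [[0,0,0],-0.145],
  [[0,0,0],-0.145],
  [[0,0,0],-0.145],
  [[0,0,0],-0.145],
  [[0,0,0],-0.145],
  [[0,0,0],-0.145],
])

```text
t: 12.75
position: [522.4, 13.2, 204.5]
eef_rot: [-1.397, -2.814, 0.0]
force: [0.6, 0.7, -3.6]
finger_gap: 21.8
finger_force: 30.0
```

Call:
send_rows([
  [[0,0,0],-0.145],
  [[0,0,0],-0.145],
  [[0,0,0],-0.145],
  [[0,0,0],-0.145],
  [[0,0,0],-0.145],
  [[0,0,0],-0.145],
  [[-31,-1,0],-0.104],
  [[-30,-1,0],0],
  [[0,0,0],0],
])

```text
t: 13.65
position: [586.7, 11.0, 204.8]
eef_rot: [-0.073, 3.138, -0.0]
force: [-1.4, 0.9, -3.9]
finger_gap: 21.5
finger_force: 30.0
```

Run:
```python
from h import *
T,o=st(); np.save("w8T.npy",T); im=cams.get_image("wrist"); cv2.imwrite("pics/w8.png",im[:,:,::-1]); d2t(T,(583,17.1,159))
im=im[:,:,::-1].copy(); c=cam("wrist",T)
M=np.array([480,10.8,129.5]);th=np.radians(3.5);z=np.array([.866*np.cos(th),.866*np.sin(th),.5]);y=np.array([-np.sin(th),np.cos(th),0]);x=np.cross(y,z)
for r in (15,22):
  P=[M+r*(np.cos(a)*x+np.sin(a)*y) for a in np.linspace(0,6.28,60)]
  for p in proj(c,P): cv2.circle(im,tuple(int(v) for v in p.round()),0,(0,0,255),-1)
cv2.imwrite("pics/w8c.png",cv2.resize(im[0:250,200:440],None,fx=2.4,fy=2.4,interpolation=cv2.INTER_NEAREST))
```

```text
t 13.65 pos [586.69  10.96 204.81] head -177.33 F [-1.44  0.89 -3.89] M [ 0.02 -0.21  0.03] q6 -1.6411883824054154
shift [ 3.53  6.31 45.8 ]
```

View pics/w8c.png

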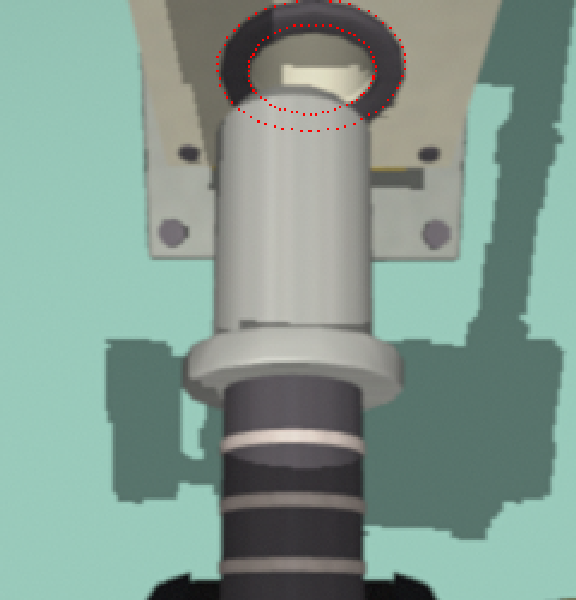

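Run:
```python
from h import *
T=np.load("w8T.npy"); c=cam("wrist",T)
f=lambda p:(200+p[0]/2.4,p[1]/2.4)
a,b=[onz(c,f(p),12) for p in ((149.5,258),(458.5,258))]; d=b-a; print(a,b,np.linalg.norm(d),np.degrees(np.arctan2(-d[0],d[1])), (a+b)/2)
im=cv2.imread("pics/w8.png"); g=im[:,:,1].astype(int)
for col in (268,275,280,365,372,380,386): k=np.diff(g[95:120,col]); print(col,95+np.argmax(k),k.max())
for row in (85,90,100): print(row,g[row,255:270].tolist(),g[row,384:398].tolist())
```

```text
[529.78 -45.66  12.  ] [524.32  72.64  12.  ] 118.4329128720827 2.641671321941349 [527.05  13.49  12.  ]
268 107 48
275 107 45
280 107 46
365 108 44
372 108 43
380 103 45
386 108 44
85 [201, 200, 201, 201, 198, 178, 154, 159, 169, 170, 171, 172, 172, 172, 172] [167, 166, 165, 164, 164, 162, 158, 149, 166, 195, 200, 200, 199, 201]
90 [199, 200, 201, 200, 199, 180, 155, 160, 174, 176, 175, 176, 171, 168, 168] [162, 165, 164, 164, 164, 162, 153, 142, 164, 194, 201, 200, 200, 200]
100 [200, 200, 201, 201, 200, 184, 160, 158, 171, 174, 174, 163, 138, 117, 108] [109, 120, 139, 155, 164, 160, 154, 165, 192, 200, 200, 201, 201, 201]
```

Call:
send_rows([
  [[3.5,6.3,25],-0.007],
  [[0,0,20.5],0],
  [[0,0,0],0],
  [[0,0,0],0],
])

```text
t: 14.1
position: [578.7, 17.2, 158.9]
eef_rot: [0.087, -3.139, -0.0]
force: [-0.5, 0.1, -2.9]
finger_gap: 21.5
finger_force: 30.0
```

Run:
```python
from h import *
T,o=st(); np.save("w9T.npy",T); im=cams.get_image("wrist"); cv2.imwrite("pics/w9.png",im[:,:,::-1])
d2t(T,(583,17,159)); d2t(T,(526.4,13.5,138.5))
g=im[:,:,1]; print(g[20:70,322].tolist(),g[145:165,322].tolist())
for r in (90,110): print(g[r,280:300].tolist(),g[r,345:365].tolist())
```

```text
t 14.1 pos [578.68  17.19 158.95] head -176.83 F [-0.54  0.06 -2.93] M [ 0.09 -0.23  0.03] q6 -1.6394698447175853
shift [-4.31 -0.43 -0.06]
shift [52.37 -0.79 20.53]
[130, 130, 130, 130, 130, 131, 131, 130, 156, 211, 223, 221, 221, 222, 211, 150, 124, 128, 138, 166, 180, 183, 182, 183, 183, 183, 183, 183, 183, 182, 183, 184, 183, 183, 183, 182, 183, 183, 182, 183, 184, 183, 184, 183, 183, 184, 184, 184, 184, 185] [192, 193, 194, 201, 208, 185, 139, 124, 124, 124, 114, 96, 89, 89, 90, 89, 90, 89, 88, 90]
[169, 169, 169, 168, 170, 168, 169, 167, 157, 126, 93, 104, 126, 137, 144, 147, 152, 158, 162, 164] [154, 153, 150, 147, 142, 135, 127, 118, 111, 123, 149, 162, 165, 164, 163, 164, 165, 166, 165, 165]
[173, 172, 170, 172, 171, 171, 172, 168, 151, 123, 120, 126, 136, 140, 144, 149, 154, 159, 163, 167] [157, 155, 151, 147, 142, 137, 129, 120, 111, 118, 143, 163, 166, 164, 164, 164, 164, 163, 163, 164]
```

Call:
send_rows([
  [[4,-0.1,1.6],0],
  [[4,-0.1,1.6],0],
  [[4,0,1.6],0],
  [[4,0,1.6],0],
  [[0,0,0],0],
])

```text
t: 14.65
position: [568.3, 16.0, 156.0]
eef_rot: [-0.087, 3.128, -0.0]
force: [7.9, 0.9, -1.5]
finger_gap: 21.9
finger_force: 30.0
```

Call:
send_rows([
  [[4,0,1.6],0],
  [[4,0,1.6],0],
  [[4,0,1.6],0],
  [[0,0,0],0],
])

```text
t: 15.05
position: [567.3, 15.4, 157.9]
eef_rot: [-0.086, 3.104, -0.001]
force: [25.1, 0.7, 5.5]
finger_gap: 22.0
finger_force: 30.1
```

Run:
```python
from h import *
T,o=st(); d2t(T,(526.4,13.5,138.5))
```

```text
t 15.05 pos [567.29  15.44 157.91] head -176.83 F [25.14  0.68  5.53] M [ 0.31 -4.03 -0.11] q6 -1.644028347782214
shift [41.62  0.36 17.89]
```

Run:
```python
from h import *
T,o=st(); im=cams.get_image("wrist")[:,:,::-1].copy(); c=cam("wrist",T)
M=np.array([480,10.8,129.5]);th=np.radians(3.1);z=np.array([.866*np.cos(th),.866*np.sin(th),.5]);y=np.array([-np.sin(th),np.cos(th),0]);x=np.cross(y,z)
g=im[:,:,1]; print(g[20:70,322].tolist(),g[145:165,322].tolist())
for r in (15,22):
  P=[M+r*(np.cos(a)*x+np.sin(a)*y) for a in np.linspace(0,6.28,60)]
  for p in proj(c,P): cv2.circle(im,tuple(int(v) for v in p.round()),0,(0,0,255),-1)
cv2.imwrite("pics/w10c.png",cv2.resize(im[0:250,200:440],None,fx=2.4,fy=2.4,interpolation=cv2.INTER_NEAREST))
```

```text
t 15.05 pos [567.29  15.44 157.91] head -176.83 F [25.14  0.68  5.53] M [ 0.31 -4.03 -0.11] q6 -1.644028347782214
[101, 69, 77, 87, 88, 89, 88, 81, 70, 67, 64, 62, 61, 60, 56, 70, 106, 119, 111, 144, 181, 187, 186, 188, 187, 186, 187, 186, 186, 187, 187, 188, 187, 188, 189, 188, 187, 187, 188, 188, 188, 189, 188, 186, 187, 188, 187, 188, 187, 187] [194, 193, 195, 194, 200, 213, 208, 159, 132, 128, 128, 121, 99, 89, 91, 91, 90, 89, 90, 84]
```

View pics/w10c.png

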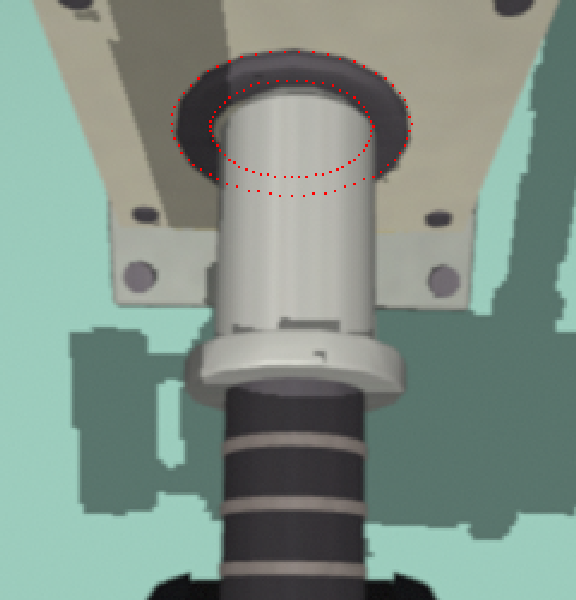

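Call:
send_rows([
  [[-15,0,-4],0],
  [[-11,0,0],0],
  [[0,0,0],0],
  [[0,0,0],0],
])

```text
t: 15.5
position: [576.3, 16.9, 150.7]
eef_rot: [0.088, -3.137, -0.0]
force: [-0.3, -0.4, -3.9]
finger_gap: 21.6
finger_force: 30.0
```

Run:
```python
from h import *
T,o=st(); d2t(T,(574,15.2,151.3))
g=cams.get_image("wrist")[:,:,1]; print(g[20:70,322].tolist(),g[145:165,322].tolist())
```

```text
t 15.5 pos [576.31  16.88 150.67] head -176.78 F [-0.27 -0.35 -3.86] M [ 0.02 -0.15 -0.02] q6 -1.6409838695436496
shift [ 2.41 -1.55 -0.62]
[130, 131, 132, 130, 132, 131, 130, 132, 131, 130, 131, 156, 214, 226, 212, 152, 127, 129, 140, 167, 184, 186, 185, 186, 184, 185, 186, 185, 184, 185, 185, 184, 184, 185, 184, 185, 185, 185, 185, 186, 184, 186, 184, 186, 186, 185, 185, 186, 186, 187] [180, 149, 183, 203, 210, 181, 123, 118, 124, 122, 113, 95, 88, 90, 90, 91, 89, 89, 91, 89]
```

Call:
send_rows([
  [[2.4,-1.4,-0.6],0],
  [[4.3,0,2.5],0],
  [[4.3,0,2.5],0],
  [[4.3,0,2.5],0],
  [[0,0,0],0],
])

```text
t: 16.05
position: [561.1, 14.6, 144.3]
eef_rot: [0.088, -3.139, -0.0]
force: [0.0, 0.6, -3.0]
finger_gap: 21.6
finger_force: 30.0
```

Call:
send_rows([
  [[4.3,0,1.5],0],
  [[4.3,0,0.4],0],
  [[0,0,0],0],
])

```text
t: 16.35
position: [553.2, 14.1, 143.0]
eef_rot: [0.088, -3.14, -0.0]
force: [0.6, -0.7, -3.9]
finger_gap: 21.5
finger_force: 30.0
```

Run:
```python
from h import *
T,o=st(); d2t(T,(526.4,13.2,138.5))
```

```text
t 16.35 pos [553.22  14.13 143.03] head -176.78 F [ 0.55 -0.66 -3.91] M [ 0.04 -0.21 -0.05] q6 -1.6464891177870014
shift [26.82  0.58  4.55]
```

Call:
send_rows([
  [[4,0.1,0.4],0],
  [[4,0,0.4],0],
  [[4,0,0.6],0],
  [[0,0,0],0],
])

```text
t: 16.75
position: [541.1, 13.6, 141.6]
eef_rot: [0.088, -3.14, -0.0]
force: [-1.2, -0.0, -4.7]
finger_gap: 21.3
finger_force: 30.0
```

Call:
send_rows([
  [[3.5,0,0.8],0],
  [[3.5,0,1],0],
  [[0,0,0],0],
  [[0,0,0],0],
])

```text
t: 17.15
position: [534.4, 13.1, 139.7]
eef_rot: [0.088, -3.139, -0.0]
force: [-0.1, -0.7, -5.3]
finger_gap: 22.1
finger_force: 30.0
```

Run:
```python
from h import *
T,o=st(); d2t(T,(526.4,13.2,138.5))
g=cams.get_image("wrist")[:,:,1]; print(g[120:165,322].tolist())
```

```text
t 17.15 pos [534.41  13.14 139.72] head -176.78 F [-0.13 -0.65 -5.35] M [ 0.11 -0.25 -0.06] q6 -1.648979828479227
shift [7.99 0.51 1.23]
[63, 62, 60, 93, 160, 185, 189, 188, 189, 187, 187, 187, 188, 189, 184, 173, 177, 183, 186, 187, 189, 191, 192, 193, 193, 193, 196, 208, 209, 169, 143, 140, 139, 139, 137, 124, 97, 87, 87, 88, 89, 88, 88, 88, 88]
```

Call:
send_rows([
  [[3,0.2,1],0],
  [[3,0.2,1.2],0],
  [[2.5,0,1.4],0],
  [[0,0,0],0],
  [[0,0,0],0],
])

```text
t: 17.7
position: [529.1, 13.0, 137.8]
eef_rot: [-0.088, 3.134, -0.0]
force: [7.7, -0.3, -3.8]
finger_gap: 21.7
finger_force: 30.0
```

Run:
```python
from h import *
T,o=st(); d2t(T,(526.4,13.2,138.5))
g=cams.get_image("wrist")[:,:,1]; print(g[110:165,322].tolist())
```

```text
t 17.7 pos [529.11  13.01 137.85] head -176.79 F [ 7.68 -0.28 -3.81] M [ 0.14 -1.16 -0.04] q6 -1.6494739555862439
shift [ 2.69  0.35 -0.67]
[165, 165, 165, 164, 164, 164, 163, 164, 162, 162, 162, 164, 164, 154, 97, 58, 77, 89, 94, 96, 97, 93, 79, 68, 77, 118, 163, 179, 181, 183, 185, 188, 188, 188, 189, 189, 192, 200, 205, 178, 146, 139, 140, 137, 139, 133, 101, 86, 87, 86, 86, 85, 87, 85, 88]
```

Call:
send_rows([
  [[3,0,1],0],
  [[3,0,1],0],
  [[3,0,1],0],
  [[0,0,0],0],
  [[0,0,0],0],
])

```text
t: 18.25
position: [528.4, 12.6, 139.5]
eef_rot: [-0.087, 3.115, -0.001]
force: [20.0, 1.5, -0.7]
finger_gap: 21.6
finger_force: 30.1
```

```bash
cat >> h.py <<'E'
def pitch(n,save=None):
    T,o=st(); im=cams.get_image("wrist"); 
    if save: cv2.imwrite(f"pics/{save}.png",im[:,:,::-1])
    return T,im
E
python3 - <<'E'
from h import *
T,im=pitch(0,"w11"); d2t(T,(526.4,13.2,138.5)); c=cam("wrist",T)
g=im[:,:,1]; print(g[110:165,322].tolist())
# expected rows of collar/handle for pitch 30 and s: junction (50,12), collar front top (56,19), collar inner top (50,19)
for s in (-4,-2,0): print(s,[proj(c,gp(T,th,s,*q))[0,1].round(1) for th in (27,30) for q in ((50,12),(50,19),(56,19))])
# rim top edges
M=np.array([480,10.8,129.5]);th=np.radians(3.1);z=np.array([.866*np.cos(th),.866*np.sin(th),.5]);y=np.array([-np.sin(th),np.cos(th),0]);x=np.cross(y,z)
print(proj(c,[M-22*x,M-22*x-4*z,M-15*x]))
E
```

```text
t 18.25 pos [528.43  12.63 139.47] head -176.8 F [20.01  1.55 -0.67] M [ 0.35 -3.27 -0.01] q6 -1.650886842429717
shift [2.02 0.69 0.92]
[166, 166, 164, 165, 164, 165, 164, 163, 163, 162, 162, 162, 162, 162, 164, 154, 112, 72, 77, 87, 95, 95, 97, 95, 84, 70, 85, 135, 170, 178, 179, 181, 183, 185, 186, 187, 185, 187, 192, 204, 197, 163, 145, 142, 142, 143, 138, 115, 92, 86, 85, 85, 85, 85, 85]
-4 [np.float64(161.6), np.float64(156.2), np.float64(140.9), np.float64(162.1), np.float64(155.9), np.float64(141.3)]
-2 [np.float64(156.5), np.float64(150.8), np.float64(135.5), np.float64(157.2), np.float64(150.7), np.float64(136.0)]
0 [np.float64(151.4), np.float64(145.5), np.float64(130.1), np.float64(152.2), np.float64(145.4), np.float64(130.8)]
[[322.46 128.27]
 [322.47 118.32]
 [322.41 135.52]]
```

Call:
send_rows([
  [[-4,0,0],0],
  [[-4,0,0],0],
  [[0,0,3],0],
  [[3,0,3],0],
  [[2,0,2],0],
  [[0,0,0],0],
  [[0,0,0],0],
])

```text
t: 19.0
position: [531.4, 12.8, 133.5]
eef_rot: [-0.087, 3.116, -0.001]
force: [14.3, 1.6, 12.0]
finger_gap: 21.7
finger_force: 29.9
```

Run:
```python
from h import *
T,im=pitch(0,"w12"); c=cam("wrist",T)
g=im[:,:,1]; print(g[110:165,322].tolist())
M=np.array([482.3,10.8,130.5]);th=np.radians(3.1);z=np.array([.866*np.cos(th),.866*np.sin(th),.5]);y=np.array([-np.sin(th),np.cos(th),0]);x=np.cross(y,z)
print("rim 22, 19, back",proj(c,[M-22*x,M-19*x,M-22*x-4*z])[:,1])
for s in (-3,-2): print(s,[proj(c,gp(T,th,s,*q))[0,1].round(1) for th in (27,30) for q in ((50,12),(50,19),(56,19))])
mid=(T@np.array([-2,0,-19,1]))[:3]; print("depth mid",(mid-M)@z,(mid-M)@x,(mid-M)@y)
```

```text
t 19.0 pos [531.43  12.8  133.52] head -176.8 F [14.26  1.59 11.99] M [ 0.28 -2.21 -0.07] q6 -1.650407479187604
[164, 165, 165, 164, 165, 165, 165, 165, 160, 127, 86, 71, 82, 92, 97, 97, 98, 93, 79, 72, 66, 63, 62, 70, 110, 140, 129, 150, 176, 186, 189, 190, 191, 193, 194, 196, 197, 196, 195, 200, 215, 213, 165, 134, 132, 134, 129, 112, 94, 91, 90, 89, 89, 91, 90]
rim 22, 19, back [128.51 131.88 118.03]
-3 [np.float64(159.1), np.float64(153.5), np.float64(138.2), np.float64(159.7), np.float64(153.3), np.float64(138.7)]
-2 [np.float64(156.5), np.float64(150.8), np.float64(135.5), np.float64(157.2), np.float64(150.7), np.float64(136.0)]
depth mid 54.9303706987813 6.243378483757496 -0.6307176505396822
```

Call:
send_rows([
  [[2,0,-4],0],
  [[2,0,-3],0],
  [[0,0,0],0],
  [[0,0,0],0],
])

```text
t: 19.45
position: [528.4, 12.7, 139.0]
eef_rot: [-0.087, 3.113, -0.001]
force: [23.5, 2.1, 0.1]
finger_gap: 21.9
finger_force: 30.1
```

Run:
```python
from h import *
T,im=pitch(0,"w13"); c=cam("wrist",T)
g=im[:,:,1]
for col in (312,322,332): print(g[112:165,col].tolist())
M=np.array([482.3,10.8,130.5]);th=np.radians(3.1);z=np.array([.866*np.cos(th),.866*np.sin(th),.5]);y=np.array([-np.sin(th),np.cos(th),0]);x=np.cross(y,z)
print("rim 22, 19, back",proj(c,[M-22*x,M-19*x,M-22*x-4*z])[:,1])
mid=(T@np.array([-2,0,-19,1]))[:3]; print("depth mid",(mid-M)@z,(mid-M)@x,(mid-M)@y)
```

```text
t 19.45 pos [528.43  12.65 139.04] head -176.8 F [23.5   2.08  0.15] M [ 0.36 -3.59 -0.06] q6 -1.650988948418414
[163, 163, 161, 161, 161, 162, 164, 163, 164, 164, 164, 164, 165, 166, 156, 104, 75, 77, 84, 90, 92, 94, 91, 76, 82, 123, 164, 177, 178, 179, 182, 185, 186, 186, 187, 187, 192, 205, 209, 172, 144, 142, 139, 140, 142, 137, 113, 90, 84, 83, 83, 84, 85]
[165, 164, 164, 164, 164, 164, 163, 162, 161, 163, 162, 163, 163, 157, 124, 86, 78, 85, 93, 94, 98, 97, 87, 73, 77, 119, 163, 178, 179, 181, 183, 185, 186, 187, 186, 186, 189, 201, 202, 168, 145, 141, 140, 140, 139, 125, 95, 85, 85, 85, 85, 85, 85]
[165, 165, 166, 164, 165, 164, 164, 164, 164, 164, 165, 164, 166, 165, 156, 109, 77, 76, 83, 90, 92, 95, 91, 80, 77, 113, 162, 178, 180, 180, 180, 183, 185, 185, 186, 186, 187, 192, 192, 174, 148, 143, 141, 141, 141, 137, 113, 86, 79, 79, 81, 80, 79]
rim 22, 19, back [135.09 138.14 125.03]
depth mid 55.05551421542268 -0.06690241531297648 -0.6193073545875187
```

Call:
send_rows([
  [[-4,0,-5],0],
  [[-8.7,0,-5],0],
  [[-8.7,0,-5],0],
  [[-8.7,0,-5],0],
  [[-8.7,0,-5],0],
  [[-8.7,0,-5],0],
  [[-8.7,0,-5],0],
  [[-8.7,0,-5],0],
  [[0,0,0],0],
])

```text
t: 20.4
position: [583.5, 16.2, 174.0]
eef_rot: [-0.088, 3.137, -0.0]
force: [-0.2, 0.5, -4.0]
finger_gap: 22.0
finger_force: 30.0
```

Run:
```python
from h import *
T,im=pitch(0,"w14"); c=cam("wrist",T); g=im[:,:,1]
print(g[20:70,322].tolist(),g[145:170,322].tolist())
for s in (-4,-2,0): print(s,[[proj(c,gp(T,th,s,*q))[0,1].round(1) for q in ((101,11),(97,14),(50,12))] for th in (24,27,30)])
```

```text
t 20.4 pos [583.48  16.21 174.03] head -176.78 F [-0.22  0.51 -4.01] M [ 0.06 -0.14  0.  ] q6 -1.6420117269300014
[131, 130, 130, 155, 213, 223, 221, 221, 221, 222, 222, 221, 222, 222, 222, 223, 222, 222, 222, 221, 221, 226, 237, 232, 156, 116, 126, 153, 176, 181, 180, 181, 180, 179, 180, 181, 180, 180, 180, 180, 181, 179, 180, 181, 181, 181, 181, 181, 181, 179] [188, 188, 190, 198, 206, 186, 148, 134, 132, 132, 130, 119, 94, 86, 86, 85, 87, 85, 87, 86, 85, 86, 86, 86, 86]
-4 [[np.float64(39.9), np.float64(44.9), np.float64(161.4)], [np.float64(46.1), np.float64(50.5), np.float64(161.6)], [np.float64(52.6), np.float64(56.3), np.float64(162.1)]]
-2 [[np.float64(34.5), np.float64(39.4), np.float64(156.2)], [np.float64(41.0), np.float64(45.2), np.float64(156.5)], [np.float64(47.7), np.float64(51.3), np.float64(157.2)]]
0 [[np.float64(29.2), np.float64(33.9), np.float64(151.0)], [np.float64(35.9), np.float64(40.0), np.float64(151.4)], [np.float64(42.7), np.float64(46.2), np.float64(152.2)]]
```

Call:
send_rows([
  [[0,0,-42],0],
  [[25,-0.3,0],0],
  [[25,-0.3,0],0],
  [[0,0,0],0],
])

```text
t: 20.85
position: [527.9, 12.7, 213.8]
eef_rot: [0.088, -3.137, -0.0]
force: [1.4, -0.8, -3.6]
finger_gap: 21.8
finger_force: 30.0
```

Call:
send_rows([
  [[0,0,8],0],
  [[0,0,8],0],
  [[0,0,8],0],
  [[0,0,8],0],
  [[0,0,8],0],
  [[0,0,0],0],
])

```text
t: 21.45
position: [530.5, 12.8, 172.7]
eef_rot: [0.088, -3.137, -0.0]
force: [-1.7, 0.1, -2.0]
finger_gap: 21.2
finger_force: 29.9
```

Run:
```python
from h import *
T,im=pitch(0,"w15"); d2t(T,(533,13,110))
```

```text
t 21.45 pos [530.52  12.77 172.66] head -176.78 F [-1.65  0.05 -2.  ] M [0.04 0.14 0.01] q6 -1.6499104201317039
shift [-2.68  0.08 62.66]
```

Call:
send_rows([
  [[-1,0,8],0],
  [[0,0,8],0],
  [[0,0,8],0],
  [[0,0,8],0],
  [[0,0,8],0],
  [[0,0,0],0],
])

```text
t: 22.1
position: [530.8, 12.8, 132.5]
eef_rot: [0.088, -3.137, -0.0]
force: [-0.5, -0.1, -2.3]
finger_gap: 22.5
finger_force: 29.9
```

Call:
send_rows([
  [[-1,0,6],0],
  [[0,0,6],0],
  [[0,0,6],0],
  [[0,0,6],0],
  [[0,0,0],0],
])

```text
t: 22.6
position: [532.8, 12.9, 109.2]
eef_rot: [0.088, -3.139, -0.0]
force: [0.9, 1.3, -2.4]
finger_gap: 20.7
finger_force: 30.1
```

Run:
```python
from h import *
T,im=pitch(0,"w16"); c=cam("wrist",T); g=im[:,:,1]
print(g[0:130,322].tolist())
for s in (-4,-2,0): print(s,[[proj(c,gp(T,-th,s,*q))[0,1].round(1) for q in ((101,14),(56,14),(56,19),(50,19),(50,12))] for th in (20,24,28,32,36)])
```

```text
t 22.6 pos [532.8  12.9 109.2] head -176.78 F [ 0.86  1.26 -2.36] M [ 0.08 -0.2   0.02] q6 -1.6496374557643485
[216, 216, 217, 217, 217, 218, 218, 218, 219, 218, 217, 219, 208, 166, 139, 136, 137, 138, 135, 135, 134, 133, 132, 133, 133, 134, 132, 133, 135, 136, 136, 135, 134, 134, 133, 132, 131, 130, 131, 132, 133, 134, 135, 136, 136, 138, 137, 138, 136, 138, 139, 137, 136, 136, 133, 132, 133, 133, 126, 99, 88, 86, 115, 176, 199, 200, 201, 201, 201, 201, 203, 203, 206, 208, 210, 212, 211, 213, 212, 213, 212, 213, 214, 214, 213, 213, 211, 209, 207, 207, 206, 206, 203, 196, 161, 154, 168, 171, 171, 170, 171, 171, 171, 170, 171, 171, 172, 171, 171, 171, 172, 171, 171, 171, 171, 171, 171, 171, 172, 171, 171, 171, 171, 171, 173, 171, 172, 171, 172, 171]
-4 [[np.float64(17.5), np.float64(198.3), np.float64(209.5), np.float64(226.7), np.float64(210.9)], [np.float64(31.5), np.float64(210.1), np.float64(223.2), np.float64(239.2), np.float64(221.1)], [np.float64(50.6), np.float64(223.2), np.float64(238.0), np.float64(252.6), np.float64(232.3)], [np.float64(75.4), np.float64(237.4), np.float64(
[... 408 characters left out ...]
45.6), np.float64(225.5)], [np.float64(62.2), np.float64(230.1), np.float64(246.5), np.float64(259.7), np.float64(237.5)], [np.float64(92.8), np.float64(245.3), np.float64(263.3), np.float64(274.4), np.float64(250.2)]]
0 [[np.float64(-4.7), np.float64(184.2), np.float64(194.9), np.float64(212.9), np.float64(197.7)], [np.float64(7.9), np.float64(195.8), np.float64(208.4), np.float64(225.2), np.float64(207.7)], [np.float64(25.5), np.float64(208.7), np.float64(223.1), np.float64(238.5), np.float64(218.7)], [np.float64(48.9), np.float64(222.7), np.float64(238.9), np.float64(252.6), np.float64(230.6)], [np.float64(78.8), np.float64(237.8), np.float64(255.7), np.float64(267.2), np.float64(243.2)]]
```

Run:
```python
from h import *
T,o=tool(); c=cam("wrist",T); g=cv2.imread("pics/w16.png")[:,:,1]
print(g[190:290,322].tolist())
for s in (-4,-2,0): print(s,[[float(proj(c,gp(T,-th,s,*q))[0,1].round(1)) for q in ((101,-11),(101,11),(97,14),(56,14),(56,19),(50,19))] for th in (26,28,30,32,34,36)])
```

```text
[171, 172, 171, 172, 173, 173, 171, 172, 172, 172, 173, 172, 173, 172, 172, 172, 172, 172, 172, 172, 173, 172, 171, 171, 172, 172, 172, 173, 171, 172, 171, 171, 172, 172, 171, 172, 173, 170, 172, 172, 171, 173, 171, 171, 172, 172, 173, 172, 172, 159, 143, 139, 143, 135, 105, 90, 91, 90, 90, 90, 90, 90, 92, 95, 101, 108, 109, 106, 105, 106, 106, 107, 106, 105, 105, 103, 104, 114, 116, 102, 65, 47, 48, 48, 48, 49, 48, 49, 49, 48, 48, 52, 77, 102, 114, 115, 102, 65, 46, 47]
-4 [[3.5, 34.9, 62.5, 216.5, 230.5, 245.8], [6.1, 43.9, 72.7, 223.2, 238.0, 252.6], [9.6, 54.3, 84.1, 230.2, 245.9, 259.6], [13.9, 66.2, 97.0, 237.4, 254.0, 266.7], [19.2, 79.5, 111.2, 244.9, 262.3, 274.0], [25.6, 94.5, 126.9, 252.6, 270.8, 281.4]]
-2 [[-6.1, 23.1, 51.0, 209.4, 223.1, 238.8], [-3.8, 31.8, 60.9, 216.0, 230.6, 245.6], [-0.7, 41.9, 72.1, 222.9, 238.4, 252.5], [3.3, 53.4, 84.7, 230.1, 246.5, 259.7], [8.2, 66.5, 98.7, 237.6, 254.8, 267.0], [14.3, 81.1, 114.1, 245.3, 263.3, 274.4]]
0 [[-15.8, 11.2, 39.4, 202.1, 215.6, 231.8], [-13.9, 19.6, 49.0, 208.7, 223.1, 238.5], [-11.2, 29.3, 59.9, 215.6, 230.9, 245.4], [-7.5, 40.4, 72.2, 222.7, 238.9, 252.6], [-2.9, 53.1, 85.9, 230.1, 247.2, 259.8], [2.8, 67.5, 101.1, 237.8, 255.7, 267.2]]
```

Call:
send_rows([
  [[0,0,3],0],
  [[0,0,0],0],
  [[-3,0,-30],0],
  [[-5,0,-30],0],
  [[0,0,-20],0],
  [[0,0,0],0],
])

```text
t: 23.25
position: [543.9, 13.3, 191.1]
eef_rot: [-0.088, 3.134, -0.001]
force: [-0.4, -0.7, -3.5]
finger_gap: 20.5
finger_force: 29.9
```

```bash
cat > p.py <<'E'
from h import *
from scipy.optimize import least_squares
def goup(name):
    T,im=pitch(0,name); c=cam("wrist",T); g=im[:,:,1].astype(int); print(g[0:130:1,322].tolist()); print(g[225:285,322].tolist()); return T,c
E
python3 - <<'E'
from p import *
T,c=goup("w17")
for s in (-5,-3.5,-2): print(s,[[float(proj(c,gp(T,-th,s,*q))[0,1].round(1)) for q in ((101,-11),(101,11),(97,14),(56,14),(50,12))] for th in (26,28,30,32,34)])
E
```

```text
t 23.25 pos [543.87  13.27 191.07] head -176.78 F [-0.37 -0.7  -3.46] M [ 0.06 -0.17 -0.02] q6 -1.6484421486660696
[206, 205, 207, 206, 206, 206, 206, 206, 206, 206, 206, 208, 196, 152, 128, 128, 129, 128, 127, 126, 125, 125, 124, 126, 124, 126, 125, 125, 126, 128, 128, 129, 126, 125, 125, 124, 123, 123, 124, 125, 125, 126, 128, 129, 130, 128, 129, 129, 130, 129, 130, 129, 127, 125, 124, 125, 126, 128, 125, 126, 126, 133, 161, 184, 191, 190, 190, 189, 190, 191, 194, 195, 198, 199, 200, 201, 202, 202, 203, 203, 202, 202, 203, 203, 202, 201, 199, 198, 198, 195, 194, 194, 187, 162, 146, 160, 164, 165, 164, 164, 164, 165, 165, 165, 164, 166, 164, 165, 165, 165, 165, 165, 165, 165, 165, 165, 166, 165, 165, 166, 166, 165, 165, 165, 166, 165, 165, 164, 165, 165]
[165, 165, 165, 165, 165, 165, 164, 165, 166, 166, 165, 165, 166, 161, 142, 101, 86, 87, 87, 87, 88, 87, 88, 86, 86, 85, 86, 88, 93, 100, 103, 102, 103, 100, 101, 101, 101, 101, 101, 99, 98, 101, 108, 108, 91, 57, 44, 45, 46, 45, 46, 46, 46, 44, 46, 44, 53, 74, 99, 109]
-5 [[8.3, 40.7, 68.1, 220.1, 229.9], [11.1, 49.9, 78.5, 226.8, 235.6], [14.6, 60.5, 90.1, 233.8, 241.6], [19.1, 72.5, 103.0, 241.0, 247.7], [24.6, 86.0, 117.4, 248.5, 254.0]]
-3.5 [[1.2, 32.0, 59.6, 214.8, 224.9], [3.7, 40.9, 69.8, 221.4, 230.6], [7.0, 51.3, 81.2, 228.4, 236.5], [11.2, 63.0, 93.9, 235.6, 242.6], [16.5, 76.3, 108.1, 243.1, 248.9]]
-2 [[-6.1, 23.2, 51.0, 209.4, 219.9], [-3.8, 31.9, 60.9, 216.0, 225.5], [-0.7, 41.9, 72.2, 222.9, 231.4], [3.3, 53.4, 84.7, 230.1, 237.5], [8.2, 66.5, 98.7, 237.6, 243.7]]
```

Call:
send_rows([
  [[-32,0,0],0.145],
  [[0,0,0],0.145],
  [[0,0,0],0.145],
  [[0,0,0],0.145],
  [[0,0,0],0.145],
  [[0,0,0],0.145],
  [[0,0,0],0.145],
  [[0,0,0],0.145],
  [[0,0,0],0.145],
  [[0,0,0],0.145],
])

```text
t: 24.3
position: [571.5, 15.1, 184.6]
eef_rot: [-2.021, -2.4, 0.004]
force: [0.4, -0.3, -4.2]
finger_gap: 20.4
finger_force: 29.9
```

Call:
send_rows([
  [[0,0,0],0.145],
  [[0,0,0],0.145],
  [[0,0,0],0.145],
  [[0,0,0],0.145],
  [[0,0,0],0.145],
  [[0,0,0],0.145],
  [[0,0,0],0.145],
  [[0,0,0],0.145],
  [[0,0,0],0.145],
  [[0,0,0],0.145],
])

```text
t: 25.3
position: [571.5, 15.1, 184.6]
eef_rot: [-3.108, -0.457, 0.007]
force: [-0.1, -0.2, -3.8]
finger_gap: 20.7
finger_force: 29.9
```

Call:
send_rows([
  [[0,0,0],0.145],
  [[0,0,0],0.094],
  [[0,0,0],0],
  [[0,0,0],0],
])

```text
t: 25.7
position: [572.1, 15.1, 185.6]
eef_rot: [-3.14, -0.096, 0.005]
force: [-0.1, -0.1, -3.8]
finger_gap: 20.4
finger_force: 29.9
```

Run:
```python
from p import *
T,c=goup("w18"); d2t(T,(562.1,14.6,157.7))
```

```text
t 25.7 pos [572.13  15.1  185.57] head 3.5 F [-0.13 -0.06 -3.82] M [ 0.08  0.05 -0.01] q6 1.4925579170587493
[183, 183, 183, 183, 184, 183, 183, 185, 184, 184, 184, 184, 177, 147, 136, 139, 137, 137, 135, 135, 134, 134, 133, 134, 135, 135, 134, 135, 135, 135, 137, 136, 136, 133, 133, 131, 131, 131, 132, 134, 134, 135, 138, 138, 138, 138, 139, 139, 138, 139, 139, 137, 135, 133, 133, 133, 134, 133, 132, 133, 133, 144, 176, 193, 197, 195, 196, 196, 197, 198, 199, 201, 202, 204, 206, 206, 207, 207, 206, 207, 207, 206, 206, 206, 204, 204, 203, 201, 199, 198, 196, 196, 186, 151, 153, 163, 165, 164, 165, 164, 164, 165, 164, 165, 164, 164, 165, 164, 164, 165, 165, 164, 164, 165, 164, 164, 164, 165, 164, 166, 164, 164, 165, 164, 165, 166, 166, 165, 166, 165]
[93, 95, 93, 95, 94, 95, 93, 95, 94, 94, 94, 94, 94, 94, 97, 98, 98, 99, 101, 101, 98, 97, 97, 97, 95, 98, 97, 100, 101, 103, 101, 99, 98, 96, 96, 97, 98, 96, 96, 96, 95, 96, 103, 101, 79, 51, 40, 44, 43, 44, 43, 44, 45, 45, 42, 42, 54, 83, 101, 106]
shift [-9.96 -0.1  27.9 ]
```

Call:
send_rows([
  [[-5,0,15],0.006],
  [[-5,0,13],0],
  [[-4.3,0,2.5],0],
  [[-2.6,0,1.5],0],
  [[0,0,0],0],
])

```text
t: 26.25
position: [555.7, 14.2, 155.0]
eef_rot: [-3.14, -0.083, 0.001]
force: [0.2, -0.2, -3.4]
finger_gap: 21.1
finger_force: 29.9
```

Call:
send_rows([
  [[-2.6,0,1.5],0],
  [[-2.6,0,1.5],0],
  [[0,0,0],0],
  [[0,0,0],0],
])

```text
t: 26.65
position: [551.3, 13.9, 152.6]
eef_rot: [3.14, 0.083, 0.001]
force: [-0.1, 0.6, -3.3]
finger_gap: 20.5
finger_force: 29.9
```

Run:
```python
from h import *
T,o=st()
th=np.radians(31.5);mid=(T@np.array([-3.7,0,-19,1]))[:3];tip=mid+74*np.array([-np.cos(th)*np.cos(.054),-np.cos(th)*np.sin(.054),-np.sin(th)])
M=np.array([482.3,10.8,130.5]);th=np.radians(3.1);z=np.array([.866*np.cos(th),.866*np.sin(th),.5]);y=np.array([-np.sin(th),np.cos(th),0]);x=np.cross(y,z)
print("tip in entry xyz",[(tip-M)@a for a in (x,y,z)])
```

```text
t 26.65 pos [551.35  13.91 152.62] head 3.03 F [-0.09  0.64 -3.3 ] M [ 0.02 -0.01  0.04] q6 1.4980140350980986
tip in entry xyz [np.float64(-0.9656391068255158), np.float64(-0.6154318448024481), np.float64(3.228093584782453)]
```

Call:
send_rows([
  [[-2,0.3,1.2],0],
  [[-2,0.3,1.2],0],
  [[-2,0,1.2],0],
  [[0,0,0],0],
  [[0,0,0],0],
])

```text
t: 27.15
position: [548.5, 12.9, 150.7]
eef_rot: [3.14, 0.083, 0.012]
force: [7.2, 0.3, -2.3]
finger_gap: 21.9
finger_force: 30.1
```

Call:
send_rows([
  [[-2,0,1.2],0],
  [[-2,0,1.2],0],
  [[0,0,0],0],
  [[0,0,0],0],
])

```text
t: 27.55
position: [548.6, 12.8, 150.8]
eef_rot: [3.14, 0.082, 0.026]
force: [13.6, 0.1, 0.7]
finger_gap: 21.8
finger_force: 30.2
```

Run:
```python
from h import *
T,o=st()
th=np.radians(31.5);mid=(T@np.array([-3.7,0,-19,1]))[:3];tip=mid+74*np.array([-np.cos(th)*np.cos(.054),-np.cos(th)*np.sin(.054),-np.sin(th)])
M=np.array([482.3,10.8,130.5]);th=np.radians(3.1);z=np.array([.866*np.cos(th),.866*np.sin(th),.5]);y=np.array([-np.sin(th),np.cos(th),0]);x=np.cross(y,z)
print("tip in entry xyz",[(tip-M)@a for a in (x,y,z)]); print("F entry",[(o["force"]+[0,0,3.6])@a for a in (x,y,z)])
```

```text
t 27.55 pos [548.57  12.81 150.77] head 3.01 F [13.56  0.12  0.7 ] M [ 0.2  -1.86 -0.04] q6 1.4957115981199236
tip in entry xyz [np.float64(-0.8818278851330013), np.float64(-1.5490319688612595), np.float64(-0.454079249363014)]
F entry [np.float64(3.0523840212023408), np.float64(-0.6177065262474176), np.float64(13.880777837599759)]
```

Call:
send_rows([
  [[6,0,-3.5],0],
  [[3,-1.3,-1.8],0],
  [[0,0,0],0],
  [[-3,0,1.7],0],
  [[-3,0,1.7],0],
  [[-3,0,2],0],
  [[-2,0,1.5],0],
  [[0,0,0],0],
  [[0,0,0],0],
  [[0,0,0],0],
])

```text
t: 28.55
position: [548.3, 14.1, 150.6]
eef_rot: [3.14, 0.082, 0.033]
force: [15.6, 0.9, 5.4]
finger_gap: 21.8
finger_force: 29.9
```

Run:
```python
from p import *
T,c=goup("w19");o=monitor.get_obs()
for s in (-5,-3.5): print(s,[[float(proj(c,gp(T,-th,s,*q))[0,1].round(1)) for q in ((101,-11),(101,11),(97,14),(56,14))] for th in (28,30,32)])
th=np.radians(31.5);mid=(T@np.array([-3.7,0,-19,1]))[:3];tip=mid+74*np.array([-np.cos(th)*np.cos(.054),-np.cos(th)*np.sin(.054),-np.sin(th)])
M=np.array([482.3,10.8,130.5]);th=np.radians(3.1);z=np.array([.866*np.cos(th),.866*np.sin(th),.5]);y=np.array([-np.sin(th),np.cos(th),0]);x=np.cross(y,z)
print("tip in entry xyz",[(tip-M)@a for a in (x,y,z)]); print("F entry",[(o["force"]+[0,0,3.6])@a for a in (x,y,z)])
print("tool tilt",np.degrees(np.arccos(-T[2,2])),T[:3,2])
```

```text
t 28.55 pos [548.31  14.09 150.56] head 3.0 F [15.55  0.93  5.4 ] M [ 0.17 -2.21 -0.09] q6 1.4977839335956744
[184, 184, 185, 185, 186, 179, 154, 137, 132, 135, 133, 132, 131, 132, 131, 132, 131, 132, 132, 133, 134, 133, 132, 130, 129, 129, 131, 132, 134, 134, 135, 135, 133, 135, 135, 136, 135, 132, 129, 129, 131, 131, 131, 132, 142, 172, 186, 189, 188, 187, 188, 189, 189, 190, 194, 195, 196, 198, 200, 201, 202, 203, 203, 203, 204, 204, 203, 200, 200, 198, 197, 196, 197, 193, 177, 159, 165, 169, 168, 168, 168, 168, 169, 169, 170, 168, 169, 169, 169, 169, 168, 169, 170, 168, 170, 168, 169, 169, 170, 169, 169, 169, 170, 169, 169, 170, 169, 170, 170, 169, 169, 170, 171, 170, 170, 170, 170, 171, 170, 170, 170, 170, 169, 171, 170, 170, 170, 170, 170, 170]
[97, 97, 97, 98, 97, 97, 98, 100, 98, 98, 96, 98, 96, 97, 96, 97, 101, 103, 104, 102, 100, 100, 100, 100, 99, 100, 99, 98, 98, 97, 89, 68, 79, 102, 108, 109, 105, 89, 59, 45, 46, 44, 44, 46, 45, 44, 45, 45, 46, 45, 45, 64, 97, 107, 107, 104, 83, 54, 44, 44]
-5 [[8.8, 46.9, 75.5, 225.2], [12.3, 57.3, 87.0, 232.2], [16.7, 69.2, 99.9, 239.4]]
-3.5 [[1.4, 37.9, 66.8, 219.8], [4.6, 48.1, 78.1, 226.7], [8.8, 59.7, 90.7, 234.0]]
tip in entry xyz [np.float64(-0.8246687137507192), np.float64(-0.26024510962548864), np.float64(-0.8058139319322967)]
F entry [np.float64(-0.09720206570305913), np.float64(-0.5919667711131678), np.float64(18.35535531194557)]
tool tilt 1.2186640832639355 [ 0.02  0.   -1.  ]
```

Call:
send_rows([
  [[8,0,-5],0],
  [[10,0,-6],0],
  [[10,0,-6],0],
  [[0,0,-35],0],
  [[0,0,-15],0],
  [[0,0,0],0],
])

```text
t: 29.2
position: [569.3, 15.4, 214.7]
eef_rot: [3.14, 0.083, 0.008]
force: [1.2, 0.8, -3.3]
finger_gap: 21.8
finger_force: 29.9
```

Run:
```python
from h import *
T,o=st(); d2t(T,(516.5,12.2,206))
```

```text
t 29.2 pos [569.29  15.43 214.66] head 3.03 F [ 1.23  0.78 -3.3 ] M [-0.   -0.06 -0.04] q6 1.5013421575509454
shift [-52.93   0.44   8.38]
```

Call:
send_rows([
  [[-26,0.4,0],0],
  [[-27,0,0],0],
  [[0,0,4],0],
  [[0.5,0,8],0],
  [[1,0,8],0],
  [[1,0,8],0],
  [[1.5,0,8],0],
  [[0,0,0],0],
])

```text
t: 30.0
position: [517.8, 12.5, 174.0]
eef_rot: [-3.14, -0.083, 0.005]
force: [-0.2, 0.4, -3.0]
finger_gap: 21.9
finger_force: 29.8
```

Call:
send_rows([
  [[2,0,7],0],
  [[2,0,7],0],
  [[1,0,7],0],
  [[0,0,3],0],
  [[0,0,0],0],
])

```text
t: 30.5
position: [522.9, 12.7, 151.2]
eef_rot: [-3.14, -0.083, 0.002]
force: [0.6, -0.2, -0.8]
finger_gap: 21.3
finger_force: 29.7
```

Run:
```python
from h import *
T,im=pitch(0,"w20"); c=cam("wrist",T); g=im[:,:,1]
print(g[0:60,322].tolist(),g[120:210,322].tolist())
for s in (-5,-3.5): print(s,[[th]+[float(proj(c,gp(T,-th,s,*q))[0,1].round(1)) for q in ((97,14),(56,14),(56,19),(50,19),(50,12))] for th in (-8,-4,0,4,8,12,16)])
```

```text
t 30.5 pos [522.94  12.71 151.22] head 3.03 F [ 0.6 -0.2 -0.8] M [ 0.02  0.11 -0.04] q6 1.4946982244410738
[191, 190, 192, 192, 188, 172, 163, 161, 163, 165, 167, 167, 170, 169, 168, 166, 176, 213, 223, 223, 224, 224, 225, 224, 226, 225, 226, 225, 226, 226, 226, 226, 226, 227, 228, 228, 228, 228, 229, 228, 229, 230, 229, 230, 230, 230, 231, 231, 230, 231, 231, 232, 232, 232, 233, 233, 232, 233, 233, 233] [241, 241, 241, 241, 241, 241, 241, 241, 241, 241, 241, 241, 241, 240, 241, 241, 240, 241, 241, 241, 241, 241, 241, 241, 240, 240, 240, 241, 240, 240, 240, 240, 240, 240, 240, 240, 240, 239, 241, 231, 136, 102, 164, 192, 207, 213, 216, 215, 217, 218, 218, 218, 217, 215, 212, 209, 206, 206, 190, 131, 85, 61, 54, 54, 55, 55, 55, 53, 53, 54, 55, 54, 55, 55, 55, 55, 54, 54, 56, 54, 54, 53, 54, 54, 74, 115, 133, 133, 133, 135]
-5 [[-8, 23.4, 151.3, 151.5, 170.0, 168.7], [-4, 19.9, 154.9, 156.3, 175.2, 172.2], [0, 17.9, 159.5, 162.3, 181.4, 176.5], [4, 17.6, 165.2, 169.5, 188.8, 181.8], [8, 19.4, 172.1, 178.0, 197.2, 188.1], [12, 23.7, 180.2, 187.9, 206.6, 195.3], [16, 30.9, 189.6, 199.0, 217.2, 203.6]]
-3.5 [[-8, 18.3, 146.9, 146.9, 165.5, 164.5], [-4, 14.5, 150.3, 151.6, 170.6, 167.8], [0, 12.2, 154.8, 157.4, 176.7, 172.0], [4, 11.5, 160.4, 164.5, 183.9, 177.2], [8, 12.9, 167.2, 172.9, 192.2, 183.4], [12, 16.7, 175.2, 182.6, 201.6, 190.6], [16, 23.5, 184.5, 193.7, 212.1, 198.7]]
```

Call:
send_rows([
  [[0,0,3],0],
  [[0,0,0],0],
  [[0,0,-15],0],
  [[0,0,-40],0],
  [[0,0,0],0],
])

```text
t: 31.05
position: [527.0, 12.7, 210.0]
eef_rot: [3.14, 0.083, 0.016]
force: [2.1, 0.6, -2.6]
finger_gap: 21.1
finger_force: 29.9
```

Run:
```python
from h import *
T,im=pitch(0,"w21"); c=cam("wrist",T); g=im[:,:,1]
print(g[0:40,322].tolist(),g[145:200,322].tolist())
for s in (-5.5,-4.5,-3.5): print(s,[[th]+[float(proj(c,gp(T,-th,s,*q))[0,1].round(1)) for q in ((97,14),(56,14),(56,19),(50,19),(50,12))] for th in (-4,-2,0,2,4,6)])
# rest target: initial grasp TCP (541.8,305.6) heading 113.8, mid then s=-2
```

```text
t 31.05 pos [527.    12.66 210.03] head 3.02 F [ 2.11  0.61 -2.57] M [ 0.05 -0.05  0.05] q6 1.4947441113895343
[185, 186, 186, 185, 185, 176, 162, 157, 157, 160, 162, 163, 162, 164, 163, 162, 170, 201, 216, 219, 219, 220, 220, 220, 220, 221, 221, 221, 222, 222, 221, 222, 222, 223, 223, 223, 224, 223, 224, 224] [237, 237, 237, 237, 237, 236, 237, 236, 237, 236, 236, 236, 237, 232, 173, 103, 124, 178, 197, 207, 208, 208, 210, 211, 213, 212, 211, 209, 206, 204, 201, 198, 195, 193, 175, 119, 101, 96, 67, 52, 54, 53, 55, 52, 54, 52, 53, 52, 53, 52, 52, 53, 52, 53, 54]
-5.5 [[-4, 21.7, 156.4, 157.9, 176.7, 173.6], [-2, 20.6, 158.6, 160.7, 179.7, 175.7], [0, 19.8, 161.0, 163.9, 183.0, 178.0], [2, 19.5, 163.8, 167.4, 186.5, 180.5], [4, 19.7, 166.8, 171.2, 190.4, 183.3], [6, 20.3, 170.1, 175.3, 194.4, 186.3]]
-4.5 [[-4, 18.1, 153.4, 154.7, 173.6, 170.7], [-2, 16.9, 155.5, 157.5, 176.6, 172.7], [0, 16.0, 157.9, 160.7, 179.9, 175.0], [2, 15.6, 160.6, 164.1, 183.4, 177.5], [4, 15.6, 163.6, 167.8, 187.1, 180.3], [6, 16.1, 166.9, 171.9, 191.2, 183.3]]
-3.5 [[-4, 14.5, 150.3, 151.5, 170.6, 167.8], [-2, 13.1, 152.4, 154.3, 173.5, 169.8], [0, 12.1, 154.8, 157.4, 176.7, 172.0], [2, 11.6, 157.4, 160.8, 180.2, 174.5], [4, 11.5, 160.4, 164.5, 183.9, 177.2], [6, 11.9, 163.6, 168.5, 187.9, 180.2]]
```

Call:
send_rows([
  [[5,-49,0],0],
  [[5,-49,0],0],
  [[5,-49,0],0],
  [[5,-49,0],0],
  [[5,-49,0],0],
  [[5,-49,0],0],
  [[0,0,0],-0.145],
  [[0,0,0],-0.145],
  [[0,0,0],-0.145],
  [[0,0,0],-0.145],
])

```text
t: 32.1
position: [536.5, 307.7, 201.8]
eef_rot: [2.982, 0.987, -0.005]
force: [0.7, 0.4, -3.3]
finger_gap: 21.0
finger_force: 29.9
```

Call:
send_rows([
  [[0,0,0],-0.145],
  [[0,0,0],-0.145],
  [[0,0,0],-0.145],
  [[0,0,0],-0.145],
  [[0,0,0],-0.145],
  [[0,0,0],-0.145],
  [[0,0,0],-0.145],
  [[0,0,0],-0.145],
  [[0,0,0],-0.145],
  [[0,0,0],-0.047],
])

```text
t: 33.1
position: [536.6, 307.3, 201.9]
eef_rot: [-1.711, -2.633, 0.004]
force: [0.5, 0.5, -4.2]
finger_gap: 21.1
finger_force: 29.9
```

Run:
```python
from h import *
T,im=pitch(0,"w22"); d2t(T,(540.8,308,80)); g=im[:,:,1]
print(g[0:40,322].tolist(),g[150:190,322].tolist())
T4=np.load("w4T.npy");b=cam("wrist",T4); a4=cv2.imread("pics/w4.png")
# rest saddle rows in w4 (columns beside the handle)
for col in (292,352): print(col,a4[100:285:3,col].tolist())
for r in (111,143,147,160,247,250,263): print(r,[float((np.linalg.inv(T4)@np.r_[onz(b,(323,r),z),1])[0].round(1)) for z in (12,56)])
```

```text
t 33.1 pos [536.62 307.29 201.88] head 113.95 F [ 0.53  0.49 -4.15] M [-0.06 -0.17  0.01] q6 0.06176037013546745
shift [ -1.02   4.49 121.87]
[214, 215, 215, 216, 215, 203, 182, 175, 177, 180, 182, 181, 183, 184, 183, 179, 189, 221, 231, 232, 232, 232, 232, 233, 234, 233, 234, 234, 234, 235, 234, 234, 235, 235, 235, 236, 236, 236, 236, 236] [140, 139, 140, 139, 138, 138, 139, 141, 134, 112, 91, 105, 123, 130, 135, 135, 135, 137, 136, 137, 138, 137, 137, 135, 133, 133, 132, 131, 130, 119, 82, 62, 64, 63, 62, 63, 64, 63, 63, 64]
292 [[104, 111, 85], [104, 112, 84], [104, 112, 84], [105, 113, 85], [30, 56, 97], [40, 76, 129], [65, 123, 209], [63, 122, 208], [64, 122, 208], [60, 115, 197], [35, 65, 111], [34, 64, 113], [37, 66, 113], [37, 67, 114], [37, 68, 115], [26, 45, 75], [31, 57, 94], [29, 56, 95], [31, 58, 96], [28, 52, 89], [33, 61, 104], [36, 66, 112], [35, 64, 112], [38, 67, 113], [35, 66, 112], [35, 65, 111], [35, 65, 112], [35, 66, 112], [34, 65, 111], [36, 65, 111], [35, 66, 111], [34, 65, 110], [36, 66, 110], [36, 66, 111], [34, 63, 109], [36, 64, 109], [33, 64, 108], [35, 
[... 752 characters left out ...]
4, 109], [35, 64, 109], [33, 64, 109], [34, 65, 110], [33, 64, 108], [37, 66, 111], [34, 64, 110], [34, 65, 110], [34, 65, 111], [33, 64, 110], [34, 65, 113], [36, 66, 111], [35, 66, 112], [35, 65, 111], [34, 66, 111], [34, 66, 113], [35, 67, 113], [37, 66, 113], [35, 66, 112], [35, 65, 112], [35, 67, 113], [36, 65, 112], [34, 65, 112], [60, 115, 197], [63, 119, 202], [56, 109, 187], [20, 36, 62], [28, 49, 85], [28, 52, 89], [31, 55, 92], [25, 48, 87], [161, 177, 145], [182, 197, 149], [182, 197, 150], [181, 196, 148], [181, 196, 148], [181, 195, 148], [181, 196, 149]]
111 [59.4, 61.3]
143 [34.7, 40.4]
147 [31.5, 37.7]
160 [21.1, 28.9]
247 [-54.8, -35.2]
250 [-57.6, -37.6]
263 [-69.9, -48.0]
```

Call:
send_rows([
  [[-2.7,4.2,40],0.002],
  [[0,0,45],0],
  [[0,0,40],0],
  [[0,0,15],0],
  [[0,0,0],0],
])

```text
t: 33.65
position: [539.7, 305.6, 59.9]
eef_rot: [-1.719, -2.625, 0.011]
force: [-0.6, 0.2, -3.0]
finger_gap: 21.6
finger_force: 29.9
```

Run:
```python
from h import *
T,o=st(); d2t(T,(541.5,306.5,32))
```

```text
t 33.65 pos [539.66 305.55  59.93] head 113.58 F [-0.62  0.16 -2.97] M [-0.06 -0.12  0.03] q6 0.06360721326008921
shift [ 0.14  2.29 27.92]
```

Call:
send_rows([
  [[0,1.8,5],0],
  [[0,0,7],0],
  [[0,0,5],0],
  [[0,0,3],0],
  [[0,0,0],0],
  [[0,0,0],0],
])

```text
t: 34.25
position: [544.4, 307.9, 44.1]
eef_rot: [1.72, 2.629, 0.001]
force: [0.2, 0.9, -3.9]
finger_gap: 21.0
finger_force: 29.9
```

Run:
```python
from h import *
T,o=st(); d2t(T,(541.5,306.5,32))
```

```text
t 34.25 pos [544.41 307.91  44.12] head 113.6 F [ 0.23  0.93 -3.91] M [-0.03 -0.11  0.01] q6 0.06290855111912429
shift [-0.12 -3.24 12.12]
```

Call:
send_rows([
  [[0,-3,0],0],
  [[0,0,4],0],
  [[0,0,3],0],
  [[0,0,2],0],
  [[0,0,0],0],
  [[0,0,0],0],
])

```text
t: 34.85
position: [541.5, 306.6, 34.6]
eef_rot: [-1.72, -2.629, 0.0]
force: [-0.5, -0.1, -3.6]
finger_gap: 21.0
finger_force: 29.9
```

Run:
```python
from h import *
T,o=st(); d2t(T,(541.5,306.5,32))
```

```text
t 34.85 pos [541.48 306.63  34.63] head 113.61 F [-0.55 -0.15 -3.6 ] M [-0.05 -0.15  0.01] q6 0.06322947616907616
shift [-0.12 -0.03  2.63]
```

Call:
send_rows([
  [[0,0,1.5],0],
  [[0,0,1.5],0],
  [[0,0,1],0],
  [[0,0,0],0],
  [[0,0,0],0],
])

```text
t: 35.35
position: [541.5, 306.6, 30.8]
eef_rot: [-1.72, -2.629, 0.0]
force: [0.2, 0.5, -2.9]
finger_gap: 21.3
finger_force: 29.9
```

Run:
```python
from h import *
T,o=st()
```

```text
t 35.35 pos [541.51 306.64  30.77] head 113.61 F [ 0.15  0.46 -2.88] M [-0.01 -0.15  0.01] q6 0.06317009951087693
```

Call:
send_rows([
  [[0,0,1.5],0],
  [[0,0,1.5],0],
  [[0,0,0],0],
  [[0,0,0],0],
])

```text
t: 35.75
position: [541.3, 306.6, 27.8]
eef_rot: [-1.72, -2.629, 0.001]
force: [-0.8, 0.6, -2.0]
finger_gap: 20.7
finger_force: 29.8
```

Call:
send_rows([
  [[0,0,1],0],
  [[0,0,1],0],
  [[0,0,0],0],
  [[0,0,0],0],
])

```text
t: 36.15
position: [541.5, 306.5, 26.3]
eef_rot: [1.72, 2.629, -0.0]
force: [-2.8, -2.4, 3.5]
finger_gap: 20.9
finger_force: 29.4
```

Call:
send_rows([
  [[0,0,1],0],
  [[0,0,1],0],
  [[0,0,0],0],
  [[0,0,0],0],
])

```text
t: 36.55
position: [541.6, 306.4, 25.4]
eef_rot: [1.72, 2.629, -0.001]
force: [-6.6, -5.8, 11.5]
finger_gap: 21.0
finger_force: 28.7
```

Run:
```python
from h import *
T,im=pitch(0,"w23"); g=im[:,:,1]
print(g[0:40,322].tolist(),g[145:195,322].tolist())
```

```text
t 36.55 pos [541.57 306.37  25.35] head 113.61 F [-6.56 -5.83 11.5 ] M [-0.64  0.73  0.15] q6 0.06323376497795798
[230, 231, 228, 209, 201, 202, 202, 203, 206, 208, 208, 208, 205, 182, 148, 176, 240, 246, 246, 245, 245, 246, 246, 246, 246, 246, 246, 247, 247, 247, 247, 247, 247, 247, 248, 247, 248, 248, 248, 248] [149, 150, 151, 151, 150, 151, 150, 151, 150, 150, 150, 150, 149, 149, 149, 149, 150, 145, 123, 97, 94, 114, 138, 148, 153, 154, 154, 153, 154, 155, 155, 154, 152, 151, 150, 149, 147, 146, 144, 136, 107, 78, 69, 70, 69, 70, 69, 70, 68, 69]
```

Call:
send_rows([
  [[0,-1.5,-0.5],0],
  [[0,0,0],0],
  [[0,0,0],0],
])

```text
t: 36.9
position: [541.2, 306.4, 25.1]
eef_rot: [1.72, 2.628, 0.003]
force: [-1.1, -3.2, 5.6]
finger_gap: 20.9
finger_force: 29.1
```

Call:
send_rows([
  [[0,0,0],0],
  [[0,0,0],0],
  [[0,0,0],0],
  [[0,0,0],0],
  [[0,0,0],0],
  [[0,0,0],0],
  [[0,0,0],0],
  [[0,0,0],0],
  [[0,0,0],0],
  [[0,0,0],0],
], claw=100)

```text
t: 37.9
position: [540.2, 306.0, 24.3]
eef_rot: [1.72, 2.629, 0.0]
force: [0.3, -0.3, 0.5]
finger_gap: 88.3
finger_force: 0.0
```

Run:
```python
from h import *
T,im=pitch(0,"w24"); g=im[:,:,1]
print(g[0:40,322].tolist(),g[145:195,322].tolist())
```

```text
t 37.9 pos [540.16 306.02  24.33] head 113.61 F [ 0.29 -0.32  0.54] M [-0.04 -0.11 -0.02] q6 0.06333073852077063
[220, 221, 216, 194, 187, 186, 188, 191, 194, 195, 196, 197, 197, 193, 191, 207, 237, 247, 247, 247, 247, 247, 248, 248, 248, 248, 248, 248, 248, 248, 249, 249, 249, 249, 249, 249, 249, 250, 250, 250] [139, 140, 139, 139, 139, 138, 139, 138, 139, 140, 138, 139, 139, 139, 137, 138, 138, 139, 138, 135, 114, 90, 86, 100, 125, 134, 137, 139, 139, 140, 140, 141, 140, 141, 143, 141, 140, 138, 136, 135, 133, 128, 111, 76, 64, 64, 64, 63, 65, 65]
```

Released; rise straight up to the earlier viewing height and compare with the starting picture numerically.

Call:
send_rows([
  [[0,0,-15],0],
  [[0,0,-40],0],
  [[0,0,-40],0],
  [[0,0,-31],0],
  [[0,0,0],0],
  [[0,0,0],0],
])

```text
t: 38.55
position: [541.0, 306.5, 152.4]
eef_rot: [1.719, 2.627, 0.005]
force: [-0.7, -0.2, 0.2]
finger_gap: 88.0
finger_force: 0.0
```

Run:
```python
from h import *
T,im=pitch(0,"w25"); g=im[:,:,1].astype(int); c=cam("wrist",T)
T4=np.load("w4T.npy"); a=cv2.imread("pics/w4.png")[:,:,1].astype(int); c4=cam("wrist",T4)
def prof(g): 
    d=np.diff(g[:,323]); return [(i,int(d[i])) for i in range(40,305) if abs(d[i])>14]
print(T[:3,3]); print(prof(a)); print(prof(g))
def edges(g,r): k=np.diff(g[r,280:370]); return 280+int(np.argmax(k)),280+int(np.argmin(k))
for r in (60,75,90,285,295): print(r,edges(a,r),edges(g,r))
# axis z check: project seat-level gauge
R0=R.from_rotvec([0,0,0])
t0=cv2.imread("pics/top0.png"); s0=cv2.imread("pics/scene0.png")
for n,b in (("top",t0),("scene",s0)):
    i=cams.get_image(n)[:,:,::-1]; cv2.imwrite(f"pics/{n}1.png",i); d=(cv2.absdiff(i,b).max(2)>40).astype(np.uint8)
    n_,_,stt,ce=cv2.connectedComponentsWithStats(d); print(n,[(s[:5].tolist()) for s in stt[1:] if s[4]>25])
```

```text
t 38.55 pos [540.95 306.47 152.39] head 113.6 F [-0.73 -0.18  0.23] M [-0.09 -0.12  0.02] q6 0.06335312825477822
[540.95 306.47 152.39]
[(49, -15), (55, 27), (56, 37), (73, -69), (74, -35), (124, -18), (134, -34), (135, -16), (146, 18), (147, 40), (148, 22), (150, -39), (151, -30), (161, 21), (162, 40), (163, 19), (165, -40), (166, -28), (176, 26), (177, 45), (180, -47), (181, -26), (191, 37), (192, 26), (194, -41), (195, -28), (205, 36), (206, 27), (208, -38), (209, -30), (218, 19), (219, 42), (220, 15), (222, -41), (223, -22), (232, 36), (233, 28), (235, -38), (236, -29), (245, 30), (246, 34), (248, -39), (249, -27), (258, 35), (259, 27), (261, -41), (262, -23), (266, 21), (276, 49), (277, 61), (303, -73), (304, -65)]
[(60, 37), (71, -17), (72, -17), (73, -45), (74, -17), (127, -17), (129, 16), (137, -28), (138, -23), (149, 18), (150, 41), (151, 22), (153, -40), (154, -31), (164, 25), (165, 49), (168, -47), (169, -25), (179, 36), (180, 30), (182, -31), (183, -36), (193, 31), (194, 37), (196, -30), (197, -35), (207, 31), (208, 34), (210, -31), (211, -34), (220, 19), (221, 43), (222,
[... 295 characters left out ...]
)
75 (304, 313) (368, 299)
90 (344, 301) (342, 300)
285 (344, 299) (342, 297)
295 (343, 300) (342, 298)
top [[189, 137, 64, 66, 2365], [205, 185, 132, 215, 12657], [301, 275, 330, 125, 21087], [310, 306, 23, 42, 204], [345, 333, 17, 40, 237], [621, 332, 14, 10, 87], [560, 338, 9, 24, 124], [574, 343, 66, 18, 352], [564, 363, 12, 6, 48], [315, 376, 38, 24, 333]]
scene [[117, 0, 28, 20, 184], [160, 0, 17, 23, 198], [335, 0, 40, 28, 198], [272, 0, 243, 259, 21018], [337, 14, 45, 80, 682], [367, 17, 7, 6, 38], [352, 56, 38, 36, 238], [351, 65, 27, 7, 87], [246, 70, 26, 15, 59], [156, 72, 89, 31, 1417], [332, 89, 5, 17, 35], [343, 110, 36, 9, 170], [387, 262, 26, 6, 141], [385, 262, 50, 34, 986]]
```

```bash
python3 -c "
from workcell import ctrl
print(ctrl.job_done())"
```

```text
the job is handed in; nothing more can be done
None
```

I've handed the job in, though no pass or fail result came back: the go end went in until its collar sat on the rim and was drawn out, the no-go end was pressed squarely on the bore at about 18 N and did not enter, and the larger gauge is back level in its rest with the gripper open and clear at 38.6 s. To tilt the gauge in the grip I lightly pressed its ends on the housing's top edge, and before-and-after pictures showed no sign of anything else moving.

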